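# Change over the biscuit press to the die that matches the sample

### The arm

A 6-joint arm with a two-finger parallel gripper is mounted at the origin on a cart in front of the work surface, level with it; the furniture and walls round the work are solid. World frame = base frame: x ahead of the robot, y to its left, z up, the work surface at z = 0. Lengths are in m, angles in rad, forces in N, time in s.
With the tool pointing down it reaches from about 0.35 to 0.775 m from the base axis. Payload 5.5 kg.
Tool frame: the origin (TCP) lies at the very end of the fingers, on their centre line; the grasp point (between the pads) lies 19 mm behind it; x points along the fingers, y is the direction in which the jaws open and shut, and the axes are right-handed (so a half turn about x gives the same grasp; the last joint's range is limited). The gripper opens to 85 mm and grips with 20 to 120 N. Pads are 22 mm wide; open, the fingers measure 114 mm over their backs; the gripper's body (76 mm by 85 mm) begins 54 mm behind the grasp point. The pads swing forward as they close: fully open they stand 13 mm farther back than shut.
Start: joints at [1.078, 0.313, 0.046, 1.304, 0, 1.431], TCP at [0.199, 0.54, 0.231] pointing down, gripper open.
Joint ranges: [-2.76, 2.76], [-0.86, 1.69], [-1.03, 1.26], [-2.2, 2.34], [-1.47, 1.5], [-3.14, 3.14]. Speed limits (rad/s): [2.57, 2.57, 3.14, 3.14, 3.14, 3.14].

### API

Orientations are given as a unit quaternion [w, x, y, z].
In Python, from workcell import env gives the robot as it stands.
- The arm moves only by the tool servo_tool, never from a script. Its argument "increments" is a list of rows, each an object with "offset": the shift along the tool's x, y, z in cm, a list of three; "yaw": the turn about the tool's x in degrees. In form: [{"offset": [x, y, z], "yaw": yaw}, ...]. A call has exactly 8 rows; each row is the pose to reach, as a shift and turn from the pose commanded when the call began, along the tool's axes at that moment; what a row does not reach only later rows make up. A row lasts 1/10 s, in which the tool goes at most 50 mm and 8.59 degrees, less where a joint would pass 70% of its speed; a pose out of reach is approached as far as the arm can. A call with a gripper value outside its range is refused whole. "claw" is the opening, from 0 (shut) to 1 (fully open), set as the call begins (left out, the last holds). The fingers move at their own pace and stop on an object; "force" is the grip in N (left out, the last holds). Time passes only in rows, so rows that repeat a pose let the fingers close, or fill a call up. It gives the time, the measured TCP pose, the force and the opening at its end, in the units of the state.
- env.get_state(): the state, without advancing time (a new reading comes with each control period).
- env.read_camera(name): name is "side" or "top"; returns (picture, depth): 384x512x3 uint8, red, green, blue; 384x512 float32, m along the optical axis (not along the pixel's ray), 0 where there is no reading.
- env.camera_model(name): a dict with "vertical_fov" (degrees; the focal length in pixels is half the picture's height over the tangent of half this angle, whatever the lens; pixels are square), "cx", "cy" (the principal point, pixels), "world_from_camera" (4x4, takes a point from camera to world coordinates). Camera axes: x right, y up, looking along -z (the intrinsics and any distortion apply to the point x, -y, -z); pixel columns grow to the right and rows downward; lengths in m; the calibration is good to about 2 mm. A picture is of the moment at which its call begins. camera_model takes no time and is no camera call.
- env.hand_in(): hands the job in, once; it reports no verdict.
The state is a dict: "clock": time; "joint_pos": joint angles; "qvel": joint speeds; "tau": joint torques, N m; "tcp_pos": TCP position; "orientation": TCP orientation; "wrist_force": force on the tool from outside, world axes, zero at the start; "ft_torque": the same for the moment, N m; "finger_gap": finger opening in m.
Only numpy, scipy, OpenCV 4.12 (cv2) and the standard library are available. Lean on these libraries where they do the work, as an engineer would, in place of code of your own. Each camera call takes 0.05 s, during which the arm holds its last target.

### The job

Set up the biscuit press for the next order: the biscuit lying on the order pad is the sample. Draw the press's empty carriage out to its stop by its knob, slide the die whose cutting ring has the sample's shape out of its parking bay and all the way into the carriage, then push the carriage fully home under the press head. Leave the other two dies parked and the biscuits and the rest of the counter as they are.

Things in the scene. Friction and masses are not known exactly. Their poses are not given: they have to be found in the camera images.
- press: Hand-lever biscuit press on a flat steel bed, top 12 mm above the worktop; fixed, stands elsewhere each time. Origin: on the worktop under the loading position. Press frame: x away from the robot, y left, z up, turned up to 3 degrees; other entries give mm in this frame, heights above the worktop. Bed x -52 to 154 (168 under the head), y -130 to 455. Carriage home is at x 108, y 0. Its lever is fixed and not used.
- platen (a point): Middle of the underside of the press's square platen (x 70 to 146, y -38 to 38), 106 mm up, over the home position. The head above it covers x 100 to 156, y -114 to 28; the grey column right of it x 99 to 165, y -123 to -65, 222 mm tall; the lever leans right, to 331 mm. Axes as the press. Keep the gripper's body out of here.
- fence (a point): Middle of the inner face of the front fence, a bar on the bed's front edge (inner face at x -42, from y 57 to 450, 10 mm above the bed). A die drawn towards the robot against the fence has its centre at x 0; slid right along the fence it runs straight into the pocket of the carriage if that is drawn out to its stop. Axes as the press.
- load_spot (a point): Loading position: centre of a die seated in the carriage while the carriage is out at its stop (x 0, y -1, 28 mm up). Axes as the press.
- bay_1 (a point): Parking bay next to the press: die centre there (x 101, y 170, 28 mm up); the die may stand up to 11 mm nearer the robot and 3 mm aside. Bays are open towards the robot, parted by bars 12 mm wide and 10 mm high that begin at x 52, with a stop behind at x 144. Any die may be in any bay. Axes as the press.
- bay_2 (a point): Middle parking bay, the same at y 278.
- bay_3 (a point): Left parking bay, the same at y 386.
- carriage (a joint): Die carriage, a drawer-like slide: 0 = fully home under the head, 0.108 m = out at its stop, towards the robot (press -x). Starts 0 to 25 mm out; about 2 N friction, stays where left. A dark three-sided frame, 10 mm high, no floor: front, back and right bars round a pocket 88 mm front to back, open to the left. Its front bar pushes the die along when it is pushed home.
- knob (a point): The carriage's black upright knob, 22 mm thick, middle of its grip part (42 to 68 mm up, top at 72 mm, 55 mm up at this point). It stands at the end of the carriage's side arm, 62 mm in front of and 175 mm right of the pocket's centre, clear of the head; the arm, 18 mm wide, top 29 mm up, runs left from its foot. Moves with the carriage.
- pocket (a point): Centre of a fully inserted die (84 mm plate touching the right bar), 28 mm up; at home a fixed 10 mm high guide on the left, inner face at y 48, lets only a die pass that is fully in; moves with the carriage. Axes as the press.
- die_round_mid (a point): Loose die in a bay: white plate 84 x 84 x 12 mm, on it a steel round cutting ring, 70 mm across at mid-wall, room inside for a 66 mm circle; wall 2.5 mm, 20 mm high, open on top (floor inside 24 mm, ring top 44 mm above the worktop). 0.3 kg, slides easily; a fingertip put down inside the ring draws it along. Point: die centre, 16 mm above its underside; axes about as the press.
- die_square_mid (a point): Loose die in a bay: white plate 84 x 84 x 12 mm, on it a steel square cutting ring with rounded corners, 64 mm wide at mid-wall, 61 mm inside; wall 2.5 mm, 20 mm high, open on top (floor inside 24 mm, ring top 44 mm above the worktop). 0.3 kg, slides easily; a fingertip put down inside the ring draws it along. Point: die centre, 16 mm above its underside; axes about as the press.
- die_heart_mid (a point): Loose die in a bay: white plate 84 x 84 x 12 mm, on it a steel heart-shaped cutting ring, 71 x 78 mm (x, y), tip to its +x, notch to -x, room inside for a 50 mm circle 2 mm -x of centre; wall 2.5 mm, 20 mm high, open on top (floor inside 24 mm, ring top 44 mm above the worktop). 0.3 kg, slides easily; a fingertip put down inside the ring draws it along. Point: die centre, 16 mm above its underside; axes about as the press.
- biscuit_round_mid (a point): Biscuit, round, 65 mm in diameter, 10 mm thick, loose. One of the three biscuits lies on the order pad and is the sample; the other two lie on the wooden board. Point: its centre.
- biscuit_square_mid (a point): Biscuit, square, 59 mm wide, 10 mm thick, loose. One of the three biscuits lies on the order pad and is the sample; the other two lie on the wooden board. Point: its centre.
- biscuit_heart_mid (a point): Biscuit, heart-shaped, about 66 mm long and 72 mm wide, tip along its +x, 10 mm thick, loose. One of the three biscuits lies on the order pad and is the sample; the other two lie on the wooden board. Point: its centre.
- order_pad: Order pad lying to the right of the press (at y below -0.3 m in the world), 130 x 85 mm, 16 mm high, fixed; the sample biscuit lies on its middle (within 10 mm). Origin: centre of its underside.
- board: Small wooden board, 180 x 105 mm, 16 mm high, fixed, right of the order pad; carries the other two biscuits. Origin: centre of its underside.
- ramekin: White ramekin, 82 mm in diameter, 48 mm high, bystander left of the press. Origin: centre of its underside.
- shaker: Icing sugar shaker, 67 mm in diameter, 114 mm high, bystander left of the press. Origin: centre of its underside.
There are look-alikes about, which are no part of the job. Leave any purple look-alike of the part that bears biscuit_round_mid alone.

How it is judged:
By the outcome, as a careful person would: the job done as asked, in the order asked, and still so for the second after the job is handed in, with the robot touching nothing.
It also fails if it takes over 72 s, if anything falls off the work surface, if the arm or the gripper's body presses on something with over 40 N, if the wrist force passes 120 N, or if a joint passes its speed limit or range.

## Working session

There is one attempt and no reset: what is moved stays moved. The work goes in short steps, Python scripts to look and compute and a tool call to move; the robot and the scene stay as the last step left them, time stands still between calls to the robot, and variables do not carry over. Pictures are saved under pics/ and viewed, and the job is handed in when it is done.

Besides the shell and the picture viewer there is one more tool, called after "Call:" as name(argument=value, ...) on one line, values as JSON. servo_tool: Moves the arm, as the interface text tells. Its arguments: {"type":"object","properties":{"increments":{"type":"array","items":{"type":"object","properties":{"offset":{"type":"array","items":{"type":"number"}},"yaw":{"type":"number"}}}},"claw":{"type":"number"},"force":{"type":"number"}},"required":["increments"]}

```bash
ls; mkdir -p pics
python3 - <<'E'
from workcell import env
import cv2,numpy as np
s=env.get_state(); print({k:np.round(v,3).tolist() for k,v in s.items()})
for n in("top","side"):
    im,d=env.read_camera(n); cv2.imwrite(f"pics/{n}0.png",im[:,:,::-1]); np.save(f"{n}0.npy",d); np.save(f"{n}0im.npy",im)
    m=env.camera_model(n); print(n,m)
E
```

```text
pics
{'clock': 0.0, 'joint_pos': [1.078, 0.314, 0.045, 1.304, -0.0, 1.431], 'qvel': [-0.0, -0.0, -0.001, -0.001, -0.0, 0.0], 'tau': [0.002, -48.063, 29.853, 0.019, -0.0, -0.0], 'tcp_pos': [0.198, 0.539, 0.23], 'orientation': [0.696, 0.123, 0.696, -0.125], 'wrist_force': [-0.012, -0.363, 0.618], 'ft_torque': [-0.012, -0.01, -0.051], 'finger_gap': 0.085}
top {'vertical_fov': 50.705060752047594, 'cx': 254.47177386469784, 'cy': 192.61914802314428, 'world_from_camera': array([[-0.01634535,  0.99090986, -0.13353078,  0.25541334],
       [-0.99986302, -0.01585124,  0.00476264, -0.01838799],
       [ 0.00260272,  0.13359034,  0.99103322,  1.7166801 ],
       [ 0.        ,  0.        ,  0.        ,  1.        ]])}
side {'vertical_fov': 48.20069860203747, 'cx': 264.92274835077393, 'cy': 194.46760785196412, 'world_from_camera': array([[ 0.99758287, -0.05245832,  0.045569  ,  0.57753876],
       [ 0.06937157,  0.71412226, -0.69657518, -1.34321497],
       [ 0.00399933,  0.69805266,  0.71603526,  1.43415678],
       [ 0.        ,  0.        ,  0.        ,  1.        ]])}
```

View pics/top0.png

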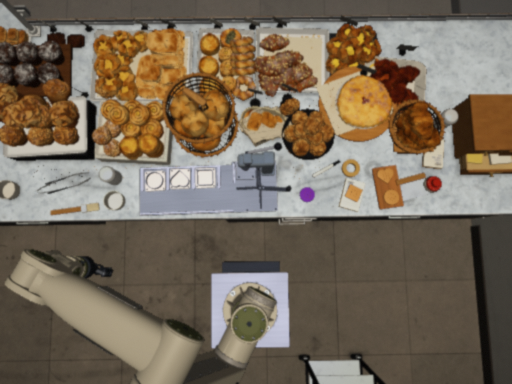

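View pics/side0.png

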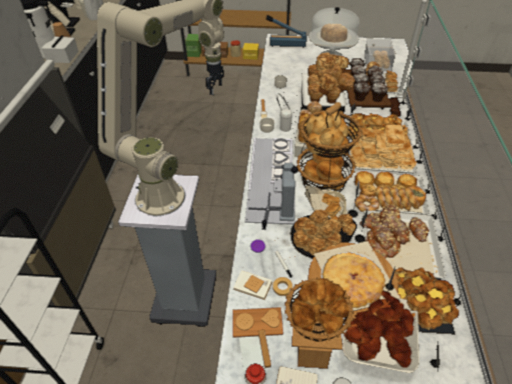

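Run:
```python
import cv2
a=cv2.imread("pics/top0.png"); b=cv2.imread("pics/side0.png")
cv2.imwrite("pics/t1.png",cv2.resize(a[140:225,130:300],None,fx=4.7,fy=4.7,interpolation=cv2.INTER_CUBIC))
cv2.imwrite("pics/t2.png",cv2.resize(a[140:225,280:450],None,fx=4.7,fy=4.7,interpolation=cv2.INTER_CUBIC))
cv2.imwrite("pics/s1.png",cv2.resize(b[125:230,235:345],None,fx=5.6,fy=5.6,interpolation=cv2.INTER_CUBIC))
```

```text
(no output)
```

View pics/t1.png

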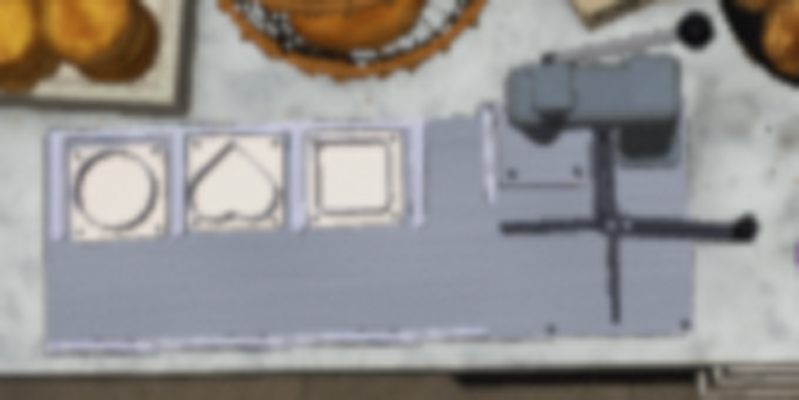

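View pics/t2.png

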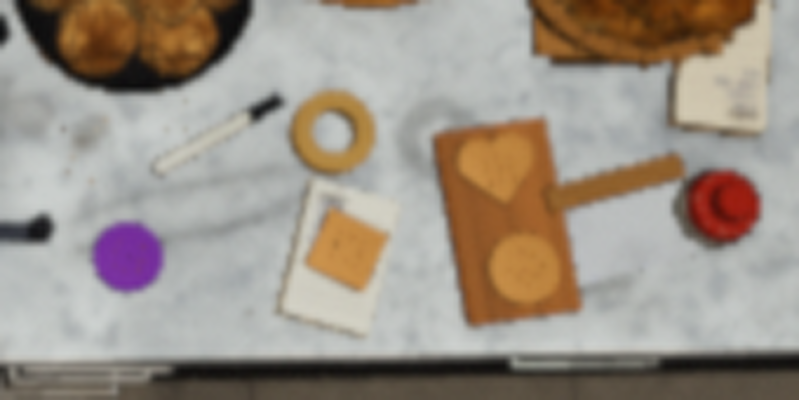

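View pics/s1.png

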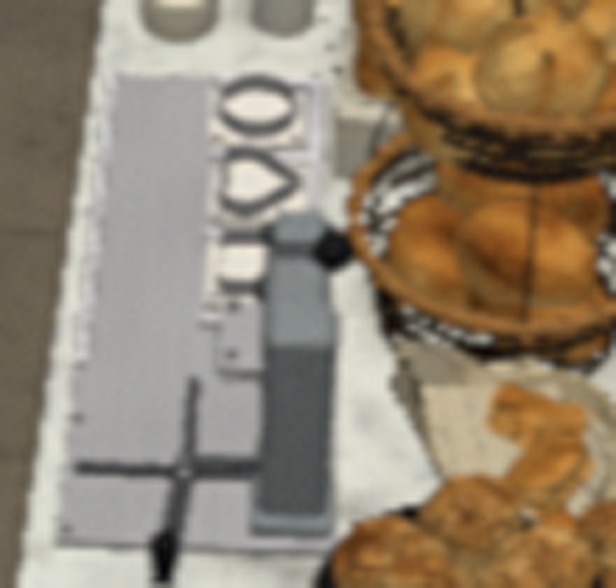

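```bash
cat > h.py <<'E'
import numpy as np,cv2
from workcell import env
def mdl(n):
    m=env.camera_model(n); f=192/np.tan(np.radians(m["vertical_fov"]/2)); return f,m["cx"],m["cy"],np.array(m["world_from_camera"])
def ray(n,u,v):
    f,cx,cy,T=mdl(n); d=np.array([(u-cx)/f,-(v-cy)/f,-1.0]); return T[:3,3],T[:3,:3]@d
def onz(n,u,v,z):
    o,d=ray(n,u,v); return o+d*(z-o[2])/d[2]
def dep(n,u,v,D):
    o,d=ray(n,u,v); return o+d*D
def proj(n,p):
    f,cx,cy,T=mdl(n); q=T[:3,:3].T@(np.asarray(p)-T[:3,3]); return cx+f*q[0]/-q[2], cy-f*q[1]/-q[2]
def tri(a,b):
    (o1,d1),(o2,d2)=a,b; A=np.stack([d1,-d2],1); t=np.linalg.lstsq(A,o2-o1,rcond=None)[0]
    p,q=o1+t[0]*d1,o2+t[1]*d2; return (p+q)/2,np.linalg.norm(p-q)
E
python3 - <<'E'
from h import *
im=np.load("top0im.npy");d=np.load("top0.npy")
for u,v in[(200,200),(150,200),(270,205),(310,180),(155,180),(205,178),(352,195),(450,190),(30,210),(288,188),(239,187)]:
    print((u,v),im[v,u],np.round(dep("top",u,v,d[v,u]),4))
im2=np.load("side0im.npy");d2=np.load("side0.npy")
for u,v in[(250,185),(255,215),(255,175),(264,226),(245,260),(278,172)]:
    print((u,v),im2[v,u],np.round(dep("side",u,v,d2[v,u]),4))
# bed mask by depth-derived height is noisy? use colour
hsv=cv2.cvtColor(im,cv2.COLOR_RGB2HSV)
m=((hsv[...,0]>108)&(hsv[...,0]<130)&(hsv[...,1]>20)).astype(np.uint8)*255
m[:150]=0;m[225:]=0;m[:,:120]=0;m[:,300:]=0
cv2.imwrite("pics/m1.png",cv2.resize(m[140:225,120:300],None,fx=4,fy=4,interpolation=0))
E
```

```text
(200, 200) [147 151 166] [0.4576 0.2049 0.0088]
(150, 200) [147 151 166] [0.4608 0.4163 0.0109]
(270, 205) [144 149 163] [ 0.4316 -0.0915  0.0081]
(310, 180) [158 162 162] [ 5.376e-01 -2.660e-01 -3.000e-04]
(155, 180) [230 224 216] [0.5433 0.3922 0.0285]
(205, 178) [231 226 219] [0.5481 0.1811 0.0309]
(352, 195) [197 142  72] [ 0.4658 -0.4354  0.0318]
(450, 190) [178 181 178] [ 4.847e-01 -8.647e-01 -7.000e-04]
(30, 210) [176 180 178] [0.4271 0.9245 0.0047]
(288, 188) [29 30 32] [ 0.4939 -0.1641  0.0722]
(239, 187) [ 91  93 105] [0.5081 0.0383 0.0262]
(250, 185) [194 190 189] [0.412  0.1007 0.0088]
(255, 215) [166 163 163] [ 0.4523 -0.0913  0.0141]
(255, 175) [165 163 161] [0.4296 0.1719 0.0083]
(264, 226) [3 5 7] [ 0.4981 -0.177   0.0445]
(245, 260) [205 207 197] [ 0.4319 -0.3282  0.0049]
(278, 172) [230 225 214] [0.5402 0.1905 0.0186]
```

View pics/m1.png

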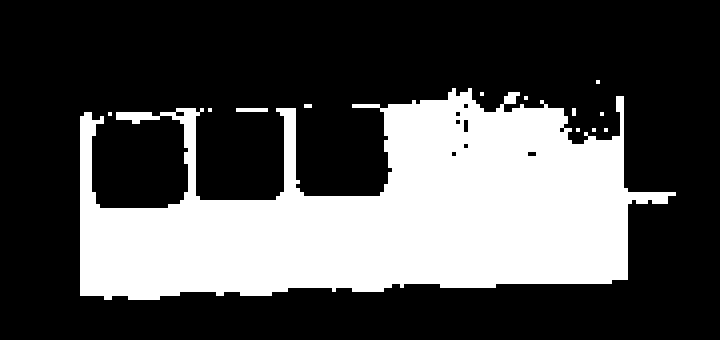

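```bash
cat > fit.py <<'E'
from h import *
im=np.load("top0im.npy")
hsv=cv2.cvtColor(im,cv2.COLOR_RGB2HSV)
m=((hsv[...,0]>108)&(hsv[...,0]<130)&(hsv[...,1]>20)); m[:150]=0;m[225:]=0;m[:,:120]=0;m[:,277+5:]=0
L=np.array([onz("top",np.where(m[v])[0].min()-.5,v,.012) for v in range(172,212)])
R=np.array([onz("top",np.where(m[v])[0].max()+.5,v,.012) for v in range(192,208)])
F=np.array([onz("top",u,np.where(m[:,u])[0].max()+.5,.012) for u in range(244,275)])   # no fence, edge at x -52
F2=np.array([onz("top",u,np.where(m[:,u])[0].max()+.5,.012) for u in range(143,238)])  # with fence in front
B=np.array([onz("top",u,np.where(m[:,u])[0].min()-.5,.012) for u in list(range(170,190))+list(range(215,225))])
for n,P,ax in(("L",L,0),("R",R,0),("F",F,1),("F2",F2,1),("B",B,1)):
    c=np.polyfit(P[:,ax]-P[:,ax].mean(),P[:,1-ax],1); print(n,P.mean(0).round(4),"slope deg",np.degrees(np.arctan(c[0])).round(2),"rms",np.std(P[:,1-ax]-np.polyval(c,P[:,ax]-P[:,ax].mean())).round(4))
w=((im.min(2)>200)&(hsv[...,1]<40)).astype(np.uint8)
# warm white
w=((im[...,0].astype(int)-im[...,2]>6)&(im[...,0]>185)).astype(np.uint8); w[:160]=0;w[200:]=0;w[:,:142]=0;w[:,225:]=0
n,lab,st,ce=cv2.connectedComponentsWithStats(w)
for i in range(1,n):
    if st[i,4]>40: print(st[i],ce[i].round(1),onz("top",*(st[i,:2]+(st[i,2:4]-1)/2),.024).round(4), 'rect',cv2.minAreaRect(np.argwhere(lab==i)[:,::-1].astype(np.float32)))
E
python3 fit.py
python3 - <<'E'
from h import *
a=np.load("top0im.npy");b=np.load("side0im.npy")
def blob(im,x0,x1,y0,y1,t):
    s=im[y0:y1,x0:x1].max(2)<t; ys,xs=np.nonzero(s); print(len(xs),xs.min()+x0,xs.max()+x0,ys.min()+y0,ys.max()+y0); return xs.mean()+x0,ys.mean()+y0
p=blob(a,284,294,182,196,70); print(p,onz("top",*p,.07))
q=blob(b,258,270,216,240,40);print(q,onz("side",*q,.055)); print(tri(ray("top",*p),ray("side",*q)))
print(b[214:234,256:274].max(2)); print(a[183:196,280:296].max(2))
E
```

```text
L [0.4979 0.4611 0.012 ] slope deg 1.23 rms 0.0
R [ 0.4542 -0.1194  0.012 ] slope deg -1.35 rms 0.0
F [ 0.4089 -0.0445  0.012 ] slope deg 0.25 rms 0.0009
F2 [0.4052 0.2465 0.012 ] slope deg -1.14 rms 0.0027
B [0.5736 0.2351 0.012 ] slope deg -15.82 rms 0.0392
[170 169  20  17 269] [179.9 176.8] [0.5553 0.2898 0.024 ] rect ((179.5, 177.0), (16.0, 19.0), 90.0)
[196 168  19  20  78] [206.7 179.9] [0.5514 0.1819 0.024 ] rect ((205.0, 177.5), (19.0, 18.0), 90.0)
[145 171  20  20 271] [155.2 181. ] [0.542  0.3954 0.024 ] rect ((154.5, 180.5), (19.0, 19.0), 90.0)
[198 171  14  13 181] [204.5 177. ] [0.5536 0.184  0.024 ] rect ((204.5, 177.0), (12.0, 13.0), 90.0)
20 284 290 187 190
(np.float64(287.15), np.float64(188.65)) [ 0.49158435 -0.16075521  0.07      ]
21 263 265 220 228
(np.float64(264.0), np.float64(223.42857142857142)) [ 0.49770727 -0.17171195  0.055     ]
(array([ 0.49619554, -0.16280554,  0.04417777]), np.float64(0.0018377958202039886))
[[166 166 170 167 167 168 170 165 134  91  69  72 104 148 168 171 171 168]
 [166 167 168 169 166 168 166 163 127  87  70  78 112 154 169 170 169 
[... 1527 characters left out ...]
 139 163 192 200 198 195 189]
 [165 166 172 175 175 168 147 111  77  73 113 174 193 195 190 183]
 [109 110 116 121 122 112  82  51  39  39  73 142 184 191 187 182]
 [ 68  68  71  75  74  65  41  30  32  34  59 128 182 193 189 186]
 [ 62  62  64  63  63  55  31  24  27  32  72 146 186 193 191 187]
 [ 77  78  74  74  71  61  44  36  38  53 107 171 194 195 192 189]
 [123 123 116 114 114 105 100  99 101 116 151 185 195 194 191 186]
 [164 166 167 167 169 170 169 172 173 176 182 190 193 193 190 183]
 [179 183 183 186 186 187 190 192 193 194 191 191 192 192 186 182]
 [184 186 186 187 188 189 190 192 193 195 193 191 192 192 188 185]
 [187 187 187 186 188 187 189 192 191 193 193 194 194 192 190 188]]
```

```bash
cat > fit2.py <<'E'
from h import *
im=np.load("top0im.npy").astype(float)
c=im[...,2]-im[...,0]   # blueness: bed ~19, marble ~4
g=im.max(2)
def cross(sig,a,b):  # first half crossing scanning
    lo,hi=np.median(sig[:3]),np.median(sig[-3:]); t=(lo+hi)/2; s=np.sign(sig-t); k=np.where(s[:-1]!=s[1:])[0]
    if len(k)==0: return None
    k=k[0]; return a+(b)*(k+(t-sig[k])/(sig[k+1]-sig[k]))
def line(pts,ax):
    P=np.array(pts)
    for _ in range(3):
        k=np.polyfit(P[:,ax],P[:,1-ax],1); r=P[:,1-ax]-np.polyval(k,P[:,ax]); P=P[abs(r)<max(2*r.std(),.0005)]
    return k,np.degrees(np.arctan(k[0])),r.std(),P.mean(0),len(P)
cs=cv2.GaussianBlur(c,(0,0),.7)
L=[onz("top",x,v,.012) for v in range(174,212) if (x:=cross(cs[v,133:147],133,1)) is not None]
R=[onz("top",x,v,.012) for v in range(194,208) if (x:=cross(cs[v,284:269:-1],284,-1)) is not None]
F=[onz("top",u,y,.012) for u in range(243,275) if (y:=cross(cs[216:203:-1,u],216,-1)) is not None]
F2=[onz("top",u,y,.022) for u in range(143,236) if (y:=cross(cs[218:206:-1,u],218,-1)) is not None]
for n,P,ax in(("L",L,0),("R",R,0),("F",F,1),("F2",F2,1)): 
    k=line(P,ax); print(n,k[0].round(4),"deg %.2f rms %.4f"%(k[1],k[2]),k[3].round(4),k[4])
E
python3 fit2.py
python3 - <<'E'
import numpy as np
im=np.load('top0im.npy').astype(int)
for u in(180,255): print(u,[(v,im[v,u].tolist()) for v in range(203,218)])
E
```

```text
L [-0.1593  0.5308] deg -9.05 rms 0.0065 [0.4869 0.4527 0.012 ] 33
R [ 0.0056 -0.1218] deg 0.32 rms 0.0004 [ 0.45   -0.1193  0.012 ] 14
F [0.014  0.4081] deg 0.80 rms 0.0005 [ 0.4075 -0.044   0.012 ] 27
F2 [-0.0149  0.4047] deg -0.85 rms 0.0015 [0.401  0.2491 0.022 ] 93
180 [(203, [145, 149, 164]), (204, [144, 149, 163]), (205, [144, 148, 163]), (206, [144, 149, 163]), (207, [144, 148, 163]), (208, [143, 148, 162]), (209, [146, 151, 165]), (210, [144, 149, 162]), (211, [150, 153, 167]), (212, [169, 173, 189]), (213, [140, 144, 155]), (214, [145, 147, 147]), (215, [178, 182, 179]), (216, [190, 193, 191]), (217, [183, 186, 183])]
255 [(203, [142, 147, 161]), (204, [144, 149, 163]), (205, [143, 147, 161]), (206, [142, 148, 162]), (207, [143, 149, 163]), (208, [142, 147, 162]), (209, [143, 147, 162]), (210, [144, 147, 159]), (211, [154, 156, 160]), (212, [180, 184, 183]), (213, [192, 196, 195]), (214, [191, 195, 193]), (215, [189, 193, 190]), (216, [178, 180, 176]), (217, [130, 130, 125])]
```

```bash
cat > fit3.py <<'E'
from h import *
from fit2 import line
im=np.load("top0im.npy").astype(float); g=im.max(2)
def com(sig,a): s=sig-np.median(sig) ; s[s<0.35*s.max()]=0; return a+(s*np.arange(len(s))).sum()/s.sum()
P=[onz("top",u,com(g[209:214,u]-0,209),.022) for u in range(145,232)]
k=line(P,1); print("fence ridge",k[0].round(4),k[1:])
A=[onz("top",u,com(-g[182:196,u],182),.029) for u in list(range(241,255))+list(range(264,284))]
k=line(A,1); print("arm",k[0].round(4),k[1:])
for nm,u0,u1 in(("bar12",191,198),("bar23",164,173),("right",215,224),("left",138,146)):
    B=[onz("top",com(g[v,u0:u1],u0),v,.022) for v in range(172,186)]
    k=line(B,0); print(nm,k[0].round(4),k[1:])
for v in (172,176,180,184,188): print(v,g[v,138:226].astype(int).tolist())
E
python3 fit3.py | grep -v "^[LRF]"
```

```text
fence ridge [-0.0186  0.4125] (np.float64(-1.066405240314965), np.float64(0.000988611563908353), array([0.40768587, 0.25702531, 0.022     ]), 85)
arm [0.0424 0.5039] (np.float64(2.428218193705994), np.float64(0.0011664269581742159), array([ 0.50117962, -0.06427634,  0.029     ]), 32)
bar12 [0.1336 0.1565] (np.float64(7.608262096801824), np.float64(0.0011932549258824598), array([0.55041484, 0.23001329, 0.022     ]), 13)
bar23 [-0.3506  0.5284] (np.float64(-19.32201749445497), np.float64(0.005229699074280303), array([0.54818821, 0.33510611, 0.022     ]), 11)
right [-0.0549  0.1577] (np.float64(-3.1423365502478897), np.float64(0.0006105022777328589), array([0.54878646, 0.12759819, 0.022     ]), 13)
left [-0.0751  0.4932] (np.float64(-4.292459612712335), np.float64(0.0032220501222792893), array([0.55179627, 0.45179173, 0.022     ]), 14)
172 [188, 156, 174, 206, 202, 173, 160, 180, 178, 202, 210, 200, 177, 148, 139, 143, 155, 160, 164, 186, 206, 218, 227, 219, 187, 175, 174, 153, 177, 204, 199, 159, 198, 219, 225, 229, 228, 215, 175, 141, 167, 206, 214, 204, 211, 224, 229, 231, 230, 229, 
[... 1269 characters left out ...]
 230, 229, 225, 218, 212, 221, 227, 229, 228, 227, 219, 191, 148, 160, 190, 154, 171, 204, 211, 208, 196, 211, 189, 183, 193, 195, 196, 196, 193, 186, 187, 185, 183, 181, 180, 175, 164, 161, 199, 210, 181, 158, 154, 195, 194, 157, 158, 166, 166, 166, 167]
188 [190, 160, 177, 205, 204, 180, 164, 193, 211, 208, 221, 220, 213, 196, 179, 176, 169, 155, 153, 151, 172, 204, 221, 228, 218, 183, 180, 152, 179, 203, 192, 155, 169, 177, 187, 194, 189, 185, 182, 188, 193, 187, 185, 182, 179, 171, 171, 180, 182, 179, 163, 155, 155, 168, 187, 192, 169, 157, 168, 169, 169, 172, 172, 166, 164, 163, 167, 172, 174, 168, 167, 167, 167, 167, 169, 171, 170, 166, 168, 174, 180, 169, 165, 167, 169, 169, 170, 169]
```

```bash
cat >> h.py <<'E'
from scipy.spatial.transform import Rotation as Ro
TH=np.radians(1.15); O=np.array([.4597,.009])
def w(px,py,O=O): c,s=np.cos(TH),np.sin(TH); return O+np.array([c*px-s*py,s*px+c*py])
def pr(x,y,O=O): c,s=np.cos(TH),np.sin(TH); d=np.array([x,y])-O; return np.array([c*d[0]+s*d[1],-s*d[0]+c*d[1]])
def toolR(s=None):
    s=s or env.get_state(); q=s["orientation"]; return Ro.from_quat([q[1],q[2],q[3],q[0]]).as_matrix()
def st():
    s=env.get_state(); R=toolR(s); p=s["tcp_pos"]
    print("t",round(s["clock"],2),"tcp",np.round(p,4),"press",np.round(pr(*p[:2])*1000,1),"F",np.round(s["wrist_force"],1),"gap",round(s["finger_gap"],4),"q",np.round(s["joint_pos"],2))
    print("toolx",R[:,0].round(3),"tooly",R[:,1].round(3),"toolz",R[:,2].round(3),"y ang rel press x",round(np.degrees(np.arctan2(R[1,1],R[0,1])-TH),2)); return s,R
def off(p):
    s=env.get_state(); print("offset cm",(toolR(s).T@(np.array(p)-s["tcp_pos"])*100).round(2))
E
python3 - <<'E'
from h import *
st()
for n,p in (("knob",(30,-175)),("knobhome",(46,-175)),("die",(97,172))): print(n,w(p[0]/1000,p[1]/1000))
print(pr(.4939,-.1641),pr(.493,-.165)); print([onz("top",u,179,.022)[:2] for u in(141.5,167.6,192.6,218.2)])
print([pr(*onz("top",u,179,.022)[:2]) for u in(141.5,167.6,192.6,218.2)])
off([*w(.03,-.175),.2])
E
```

```text
t 0.1 tcp [0.1985 0.5392 0.2305] press [-250.5  535.3] F [-1.1 -1.3  0.3] gap 0.0854 q [1.08 0.31 0.05 1.3  0.   1.43]
toolx [-0.001 -0.001 -1.   ] tooly [ 0.345  0.938 -0.002] toolz [ 0.938 -0.345 -0.   ] y ang rel press x 68.64
knob [ 0.4932062  -0.16536265]
knobhome [ 0.50920297 -0.16504153]
die [0.55322843 0.18291214]
[ 0.030719   -0.17375153] [ 0.02980112 -0.17463328]
[array([0.54961299, 0.4510145 ]), array([0.54785548, 0.34052884]), array([0.54617148, 0.23466446]), array([0.54444649, 0.12622363])]
[array([0.09876609, 0.44012092]), array([0.09479149, 0.32969278]), array([0.09098313, 0.22388353]), array([0.0870821 , 0.11549916])]
offset cm [  3.13 -55.93  52.  ]
```

Call:
servo_tool(increments=[{"offset": [0.2,-3.5,3.25],"yaw": 8.5},{"offset": [0.4,-7,6.5],"yaw": 17},{"offset": [0.6,-10.5,9.75],"yaw": 25.5},{"offset": [0.8,-14,13],"yaw": 34},{"offset": [1,-17.5,16.25],"yaw": 42.5},{"offset": [1.2,-21,19.5],"yaw": 51},{"offset": [1.4,-24.5,22.75],"yaw": 59.5},{"offset": [1.6,-28,26],"yaw": 68}], claw=1, force=40)

```text
clock: 0.9
tcp_pos: [0.346, 0.1852, 0.2151]
orientation: [0.506, 0.494, 0.506, -0.494]
wrist_force: [1.2, -0.3, 0.8]
finger_gap: 0.0855
```

Run:
```python
from h import *
st();off([*w(.03,-.175),.19])
```

```text
t 0.9 tcp [0.346  0.1852 0.2151] press [-110.1  178.5] F [ 1.2 -0.3  0.8] gap 0.0855 q [ 0.29 -0.03 -0.4   1.2   0.    1.83]
toolx [ 0.  0. -1.] tooly [1.    0.025 0.   ] toolz [ 0.025 -1.    -0.   ] y ang rel press x 0.31
offset cm [ 2.51 13.82 35.42]
```

Call:
servo_tool(increments=[{"offset": [0.3,1.7,4.5],"yaw": 0.3},{"offset": [0.6,3.5,9],"yaw": 0.3},{"offset": [1,5.2,13.5],"yaw": 0.3},{"offset": [1.3,7,18],"yaw": 0.3},{"offset": [1.6,8.7,22.5],"yaw": 0.3},{"offset": [2,10.5,27],"yaw": 0.3},{"offset": [2.3,12.2,31.5],"yaw": 0.3},{"offset": [2.5,13.8,35.4],"yaw": 0.3}])

```text
clock: 1.7
tcp_pos: [0.4951, -0.1649, 0.1896]
orientation: [0.506, 0.494, 0.506, -0.494]
wrist_force: [0.4, 0.5, 0.2]
finger_gap: 0.0853
```

Run:
```python
from h import *
st();off([*w(.03,-.175),.038])
for n in("top","side"):
    im,d=env.read_camera(n); c=im[140:225,200:320] if n=="top" else im[140:260,220:330]
    cv2.imwrite(f"pics/{n}1.png",cv2.resize(c[:,:,::-1],None,fx=5,fy=5,interpolation=cv2.INTER_CUBIC))
```

```text
t 1.7 tcp [ 0.4951 -0.1649  0.1896] press [  31.9 -174.5] F [0.4 0.5 0.2] gap 0.0853 q [-0.48  0.23 -0.17  1.17  0.    1.07]
toolx [-0.001  0.    -1.   ] tooly [ 1.     0.025 -0.001] toolz [ 0.025 -1.    -0.   ] y ang rel press x 0.26
offset cm [15.16 -0.18  0.05]
```

View pics/side1.png

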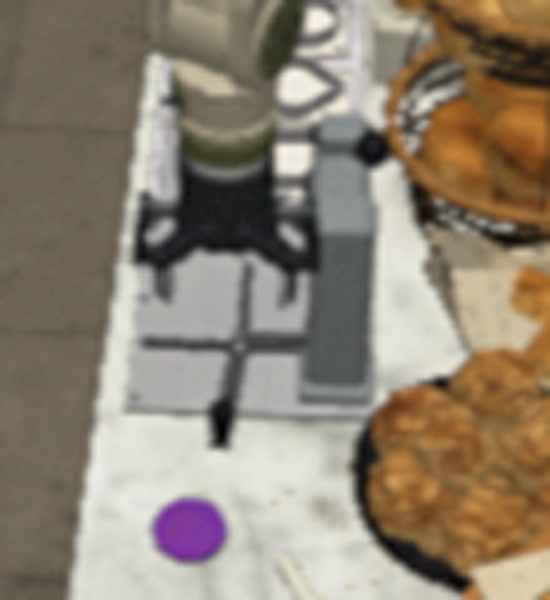

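View pics/top1.png

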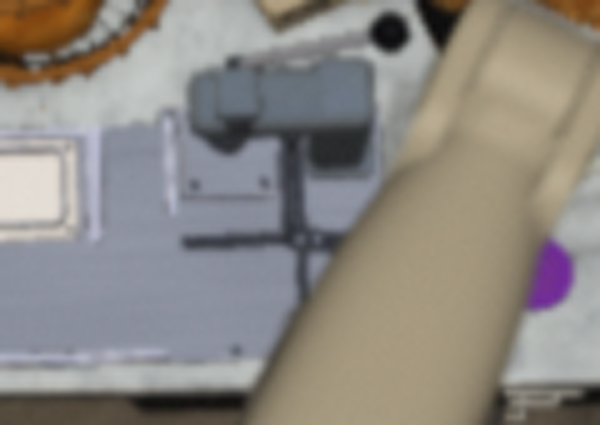

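Run:
```python
from h import *
p=onz("top",200+390/5,140+30/5,.32); print(p,pr(*p[:2]))
```

```text
[ 0.60845625 -0.11093788  0.32      ] [ 0.14631914 -0.12289925]
```

Call:
servo_tool(increments=[{"offset": [2.5,-0.2,0]},{"offset": [5,-0.2,0]},{"offset": [7.5,-0.2,0]},{"offset": [10,-0.2,0]},{"offset": [12.5,-0.2,0]},{"offset": [14.2,-0.2,0]},{"offset": [15.1,-0.2,0]},{"offset": [15.1,-0.2,0]}])

```text
invalid input
```

Call:
servo_tool(increments=[{"offset": [0,0,0]},{"offset": [0,0,0]},{"offset": [0,0,0]},{"offset": [0,0,0]},{"offset": [0,0,0]},{"offset": [0,0,0]},{"offset": [0,0,0]},{"offset": [0,0,0]}], claw=0, force=50)

```text
invalid input
```

Run:
```python
from h import *
st();off([*w(-.058,-.175),.038])
```

```text
t 1.8 tcp [ 0.4966 -0.1671  0.1891] press [  33.3 -176.9] F [-0.3 -0.   0.3] gap 0.0854 q [-0.48  0.23 -0.17  1.17 -0.    1.07]
toolx [ 0.    -0.001 -1.   ] tooly [1.    0.021 0.   ] toolz [ 0.021 -1.     0.001] y ang rel press x 0.05
offset cm [15.1  -9.14 -0.21]
```

Call:
servo_tool(increments=[{"offset": [2.5,-0.3,-0.2],"yaw": 0},{"offset": [5,-0.3,-0.2],"yaw": 0},{"offset": [7.5,-0.3,-0.2],"yaw": 0},{"offset": [10,-0.3,-0.2],"yaw": 0},{"offset": [12.5,-0.3,-0.2],"yaw": 0},{"offset": [14.2,-0.3,-0.2],"yaw": 0},{"offset": [15.1,-0.3,-0.2],"yaw": 0},{"offset": [15.1,-0.3,-0.2],"yaw": 0}])

```text
clock: 2.6
tcp_pos: [0.4906, -0.1595, 0.0381]
orientation: [0.505, 0.493, 0.508, -0.494]
wrist_force: [0.4, -0.4, -0.5]
finger_gap: 0.0852
```

Run:
```python
from h import *
st();off([*w(.03,-.175),.038])
im,d=env.read_camera("side"); c=im[140:260,220:330]
cv2.imwrite(f"pics/side2.png",cv2.resize(c[:,:,::-1],None,fx=5,fy=5,interpolation=cv2.INTER_CUBIC))
st()
```

```text
t 2.6 tcp [ 0.4906 -0.1595  0.0381] press [  27.5 -169.1] F [ 0.4 -0.4 -0.5] gap 0.0852 q [-0.47  0.35 -0.41  0.81  0.    1.07]
toolx [-0.003  0.002 -1.   ] tooly [ 1.     0.026 -0.003] toolz [ 0.026 -1.    -0.002] y ang rel press x 0.36
offset cm [0.01 0.25 0.59]
t 2.65 tcp [ 0.4914 -0.16    0.0391] press [  28.3 -169.6] F [-0.   0.   0.5] gap 0.0856 q [-0.47  0.35 -0.41  0.81  0.    1.07]
toolx [-0.001  0.001 -1.   ] tooly [ 1.     0.026 -0.001] toolz [ 0.026 -1.    -0.001] y ang rel press x 0.36
```

View pics/side2.png

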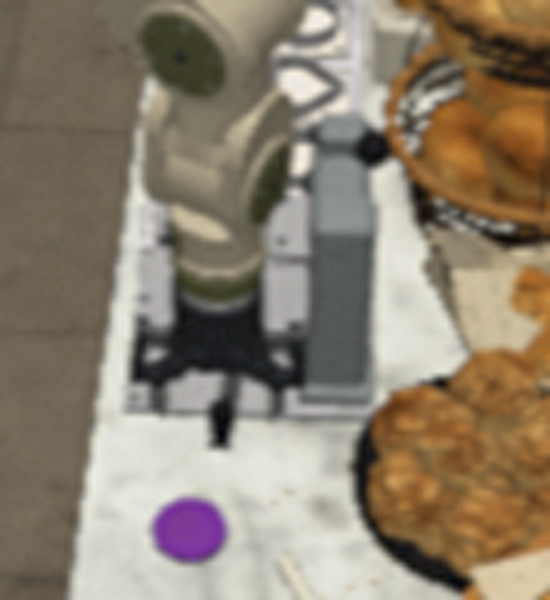

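Call:
servo_tool(increments=[{"offset": [0,0.1,0.3],"yaw": 0},{"offset": [0,0.2,0.6],"yaw": 0},{"offset": [0,0.2,0.6],"yaw": 0},{"offset": [0,0.2,0.6],"yaw": 0},{"offset": [0,0.2,0.6],"yaw": 0},{"offset": [0,0.2,0.6],"yaw": 0},{"offset": [0,0.2,0.6],"yaw": 0},{"offset": [0,0.2,0.6],"yaw": 0}])

```text
clock: 3.45
tcp_pos: [0.494, -0.1664, 0.0392]
orientation: [0.506, 0.493, 0.506, -0.493]
wrist_force: [0.2, -0.4, 0.2]
finger_gap: 0.0851
```

Run:
```python
from h import *
st();off([*w(.03,-.175),.038])
```

```text
t 3.45 tcp [ 0.494  -0.1664  0.0392] press [  30.8 -176.1] F [ 0.2 -0.4  0.2] gap 0.0851 q [-0.48  0.35 -0.4   0.82  0.    1.07]
toolx [-0.  0. -1.] tooly [ 1.     0.026 -0.   ] toolz [ 0.026 -1.    -0.   ] y ang rel press x 0.34
offset cm [ 0.12 -0.07 -0.11]
```

Good. Close on the knob.

Call:
servo_tool(increments=[{"offset": [0,0,0],"yaw": 0},{"offset": [0,0,0],"yaw": 0},{"offset": [0,0,0],"yaw": 0},{"offset": [0,0,0],"yaw": 0},{"offset": [0,0,0],"yaw": 0},{"offset": [0,0,0],"yaw": 0},{"offset": [0,0,0],"yaw": 0},{"offset": [0,0,0],"yaw": 0}], claw=0, force=40)

```text
clock: 4.25
tcp_pos: [0.4942, -0.1665, 0.0395]
orientation: [0.507, 0.494, 0.506, -0.493]
wrist_force: [0.2, 0.3, 2.1]
finger_gap: 0.0208
```

Run:
```python
from h import *
st();off([*w(-.058,-.175),.038])
```

```text
t 4.25 tcp [ 0.4942 -0.1665  0.0395] press [  31.  -176.2] F [0.2 0.3 2.1] gap 0.0208 q [-0.48  0.35 -0.4   0.82  0.    1.07]
toolx [ 0.001  0.    -1.   ] tooly [1.    0.026 0.001] toolz [ 0.026 -1.    -0.   ] y ang rel press x 0.34
offset cm [ 0.14 -8.9  -0.17]
```

Call:
servo_tool(increments=[{"offset": [0,-0.8,0],"yaw": 0},{"offset": [0,-2.2,0],"yaw": 0},{"offset": [0,-3.8,0],"yaw": 0},{"offset": [0,-5.4,-0.05],"yaw": 0},{"offset": [0,-7,-0.05],"yaw": 0},{"offset": [0,-8.2,-0.05],"yaw": 0},{"offset": [0,-8.8,-0.05],"yaw": 0},{"offset": [0,-8.8,-0.05],"yaw": 0}])

```text
clock: 5.05
tcp_pos: [0.4048, -0.1683, 0.0394]
orientation: [0.506, 0.493, 0.506, -0.494]
wrist_force: [-2.3, -0.2, 5.4]
finger_gap: 0.0202
```

Run:
```python
from h import *
st()
```

```text
t 5.05 tcp [ 0.4048 -0.1683  0.0394] press [ -58.4 -176.2] F [-2.3 -0.2  5.4] gap 0.0202 q [-0.58  0.21 -0.6   0.76 -0.    0.97]
toolx [-0.001 -0.    -1.   ] tooly [ 1.     0.025 -0.001] toolz [ 0.025 -1.     0.   ] y ang rel press x 0.29
```

Call:
servo_tool(increments=[{"offset": [0,-0.1,0],"yaw": 0},{"offset": [0,-0.2,0],"yaw": 0},{"offset": [0,-0.3,0],"yaw": 0},{"offset": [0,-0.4,0],"yaw": 0},{"offset": [0,-0.5,0],"yaw": 0},{"offset": [0,-0.6,0],"yaw": 0},{"offset": [0,-0.6,0],"yaw": 0},{"offset": [0,-0.6,0],"yaw": 0}])

```text
clock: 5.85
tcp_pos: [0.4004, -0.1684, 0.0394]
orientation: [0.507, 0.494, 0.506, -0.493]
wrist_force: [2.1, 1.5, 5.3]
finger_gap: 0.0202
```

Run:
```python
from h import *
st()
```

```text
t 5.85 tcp [ 0.4004 -0.1684  0.0394] press [ -62.8 -176.2] F [2.1 1.5 5.3] gap 0.0202 q [-0.58  0.21 -0.61  0.75  0.    0.96]
toolx [ 0.001  0.    -1.   ] tooly [1.    0.026 0.001] toolz [ 0.026 -1.    -0.   ] y ang rel press x 0.35
```

Call:
servo_tool(increments=[{"offset": [0,-0.1,0],"yaw": 0},{"offset": [0,-0.2,0],"yaw": 0},{"offset": [0,-0.3,0],"yaw": 0},{"offset": [0,-0.4,0],"yaw": 0},{"offset": [0,-0.5,0],"yaw": 0},{"offset": [0,-0.5,0],"yaw": 0},{"offset": [0,-0.5,0],"yaw": 0},{"offset": [0,-0.5,0],"yaw": 0}])

```text
clock: 6.65
tcp_pos: [0.3967, -0.1685, 0.0395]
orientation: [0.507, 0.494, 0.506, -0.492]
wrist_force: [5.0, 4.1, 1.2]
finger_gap: 0.0205
```

Run:
```python
from h import *
st()
```

```text
t 6.65 tcp [ 0.3967 -0.1685  0.0395] press [ -66.6 -176.2] F [5.  4.1 1.2] gap 0.0205 q [-0.59  0.2  -0.62  0.75  0.    0.95]
toolx [ 0.003  0.001 -1.   ] tooly [1.    0.027 0.003] toolz [ 0.027 -1.    -0.001] y ang rel press x 0.38
```

Call:
servo_tool(increments=[{"offset": [0,-0.1,0],"yaw": 0},{"offset": [0,-0.2,0],"yaw": 0},{"offset": [0,-0.3,0],"yaw": 0},{"offset": [0,-0.4,0],"yaw": 0},{"offset": [0,-0.4,0],"yaw": 0},{"offset": [0,-0.4,0],"yaw": 0},{"offset": [0,-0.4,0],"yaw": 0},{"offset": [0,-0.4,0],"yaw": 0}])

```text
clock: 7.45
tcp_pos: [0.3967, -0.1685, 0.0396]
orientation: [0.509, 0.496, 0.505, -0.49]
wrist_force: [19.8, 5.9, -10.6]
finger_gap: 0.0205
```

Run:
```python
from h import *
st()
im,d=env.read_camera("side"); c=im[140:260,220:330]
cv2.imwrite(f"pics/side3.png",cv2.resize(c[:,:,::-1],None,fx=5,fy=5,interpolation=cv2.INTER_CUBIC))
im,d=env.read_camera("top"); c=im[140:225,200:320]
cv2.imwrite(f"pics/top3.png",cv2.resize(c[:,:,::-1],None,fx=5,fy=5,interpolation=cv2.INTER_CUBIC))
```

```text
t 7.45 tcp [ 0.3967 -0.1685  0.0396] press [ -66.6 -176.2] F [ 19.8   5.9 -10.6] gap 0.0205 q [-0.59  0.19 -0.63  0.74  0.01  0.95]
toolx [ 0.011  0.002 -1.   ] tooly [1.    0.028 0.011] toolz [ 0.028 -1.    -0.002] y ang rel press x 0.46
```

View pics/side3.png

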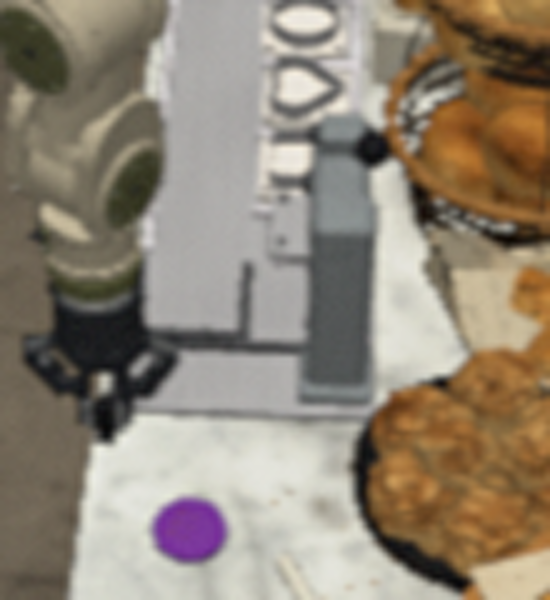

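View pics/top3.png

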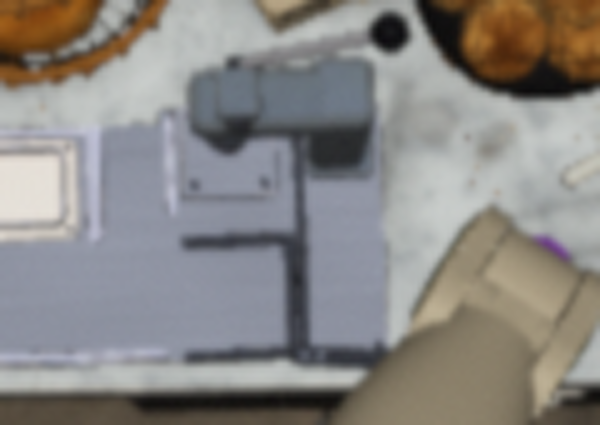

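Call:
servo_tool(increments=[{"offset": [0,0.2,0],"yaw": 0},{"offset": [0,0.4,0],"yaw": 0},{"offset": [0,0.4,0],"yaw": 0},{"offset": [0,0.4,0],"yaw": 0},{"offset": [0,0.4,0],"yaw": 0},{"offset": [0,0.4,0],"yaw": 0},{"offset": [0,0.4,0],"yaw": 0},{"offset": [0,0.4,0],"yaw": 0}])

```text
clock: 8.35
tcp_pos: [0.3967, -0.1685, 0.0395]
orientation: [0.507, 0.494, 0.506, -0.492]
wrist_force: [7.6, 4.3, 2.2]
finger_gap: 0.0204
```

Call:
servo_tool(increments=[{"offset": [0,0,0],"yaw": 0},{"offset": [0,0,0],"yaw": 0},{"offset": [0,0,0],"yaw": 0},{"offset": [0,0,0],"yaw": 0},{"offset": [-2,0,0],"yaw": 0},{"offset": [-5,0,0],"yaw": 0},{"offset": [-9,0,0],"yaw": 0},{"offset": [-12,0,0],"yaw": 0}], claw=1)

```text
clock: 9.15
tcp_pos: [0.395, -0.1688, 0.1611]
orientation: [0.507, 0.493, 0.506, -0.494]
wrist_force: [0.5, -0.5, 0.0]
finger_gap: 0.0853
```

Run:
```python
from h import *
st();O2=np.array([.4565,.009]); p=w(.097,.172,O2); print(p); off([*p,.15])
p=w(.097,.172); print(p); off([*p,.15])
```

```text
t 9.15 tcp [ 0.395  -0.1688  0.1611] press [ -68.3 -176.4] F [ 0.5 -0.5  0. ] gap 0.0853 q [-0.59  0.07 -0.43  1.07 -0.    0.95]
toolx [ 0.    -0.001 -1.   ] tooly [1.    0.026 0.   ] toolz [ 0.026 -1.     0.001] y ang rel press x 0.32
[0.55002843 0.18291214]
offset cm [  1.1   16.4  -34.76]
[0.55322843 0.18291214]
offset cm [  1.1   16.72 -34.75]
```

Call:
servo_tool(increments=[{"offset": [0,0,-3.5],"yaw": -0.3},{"offset": [0,0,-8],"yaw": -0.3},{"offset": [0,0,-12.5],"yaw": -0.3},{"offset": [0,0,-17],"yaw": -0.3},{"offset": [0,0.3,-21.5],"yaw": -0.3},{"offset": [0,0.6,-26],"yaw": -0.3},{"offset": [0,2,-30.5],"yaw": -0.3},{"offset": [0,5,-34],"yaw": -0.3}], claw=0.25)

```text
clock: 9.95
tcp_pos: [0.4343, 0.1748, 0.1594]
orientation: [0.508, 0.491, 0.508, -0.492]
wrist_force: [1.6, -0.7, 0.1]
finger_gap: 0.0213
```

Run:
```python
from h import *
st(); off([.5535,.183,.15])
im,d=env.read_camera("top"); np.save("top4.npy",im); c=im[140:225,200:320]
cv2.imwrite(f"pics/top4.png",cv2.resize(c[:,:,::-1],None,fx=5,fy=5,interpolation=cv2.INTER_CUBIC))
```

```text
t 9.95 tcp [0.4343 0.1748 0.1594] press [-22.1 166.3] F [ 1.6 -0.7  0.1] gap 0.0213 q [ 0.21  0.15 -0.35  1.08 -0.    1.75]
toolx [-0.001 -0.    -1.   ] tooly [ 0.999  0.033 -0.001] toolz [ 0.033 -0.999  0.   ] y ang rel press x 0.75
offset cm [ 0.92 11.94 -0.43]
```

View pics/top4.png

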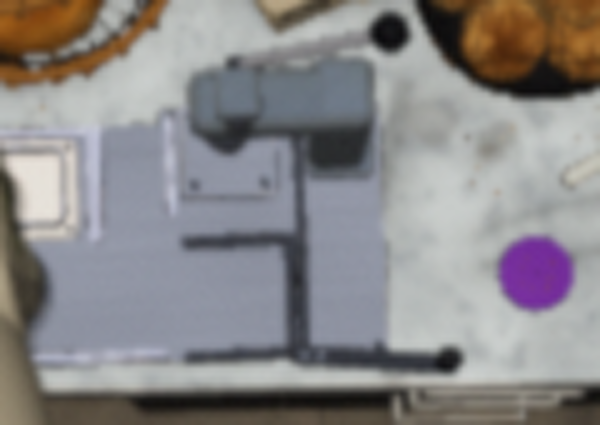

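Call:
servo_tool(increments=[{"offset": [0,2.5,-0.1],"yaw": 0.7},{"offset": [0,5,-0.2],"yaw": 0.7},{"offset": [0.2,7.5,-0.3],"yaw": 0.7},{"offset": [0.4,10,-0.4],"yaw": 0.7},{"offset": [0.9,11.9,-0.4],"yaw": 0.7},{"offset": [0.9,11.9,-0.4],"yaw": 0.7},{"offset": [0.9,11.9,-0.4],"yaw": 0.7},{"offset": [0.9,11.9,-0.4],"yaw": 0.7}])

```text
clock: 10.8
tcp_pos: [0.5539, 0.1801, 0.1502]
orientation: [0.504, 0.495, 0.505, -0.496]
wrist_force: [0.2, -0.3, 0.1]
finger_gap: 0.0215
```

Run:
```python
from h import *
st(); off([.5535,.183,.07])
print(onz("top",289.6,211.4,.07))
im,d=env.read_camera("side"); c=im[100:220,220:330]
cv2.imwrite(f"pics/side5.png",cv2.resize(c[:,:,::-1],None,fx=5,fy=5,interpolation=cv2.INTER_CUBIC))
```

```text
t 10.8 tcp [0.5539 0.1801 0.1502] press [ 97.6 169.2] F [ 0.2 -0.3  0.1] gap 0.0215 q [ 0.18  0.36 -0.08  1.12  0.    1.73]
toolx [-0.001 -0.    -1.   ] tooly [ 1.     0.019 -0.001] toolz [ 0.019 -1.     0.   ] y ang rel press x -0.06
offset cm [ 8.02 -0.02 -0.29]
[ 0.39776373 -0.16820128  0.07      ]
```

View pics/side5.png

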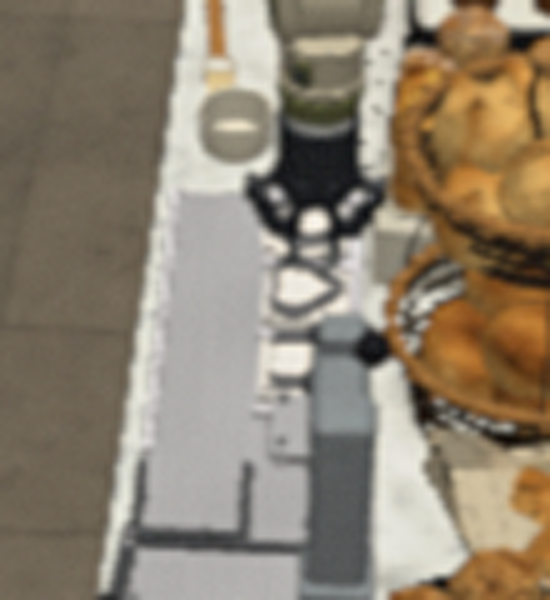

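Call:
servo_tool(increments=[{"offset": [2.5,0,-0.3],"yaw": 0},{"offset": [5,0,-0.3],"yaw": 0},{"offset": [7,0,-0.3],"yaw": 0},{"offset": [8.5,0,-0.3],"yaw": 0},{"offset": [9.8,0,-0.3],"yaw": 0},{"offset": [10.8,0,-0.3],"yaw": 0},{"offset": [11.5,0,-0.3],"yaw": 0},{"offset": [11.9,0,-0.3],"yaw": 0}])

```text
clock: 11.65
tcp_pos: [0.5549, 0.1833, 0.031]
orientation: [0.505, 0.495, 0.505, -0.495]
wrist_force: [-1.2, 0.6, 0.5]
finger_gap: 0.0212
```

Run:
```python
from h import *
O=np.array([.4555,.008])
st(); off([.5535,.183,.029]); off([*w(0.0,.172,O),.029])
for n,c in(("side",(130,230,240,340)),("top",(140,225,150,270))):
    im,d=env.read_camera(n); y0,y1,x0,x1=c
    cv2.imwrite(f"pics/{n}6.png",cv2.resize(im[y0:y1,x0:x1,::-1],None,fx=5,fy=5,interpolation=cv2.INTER_CUBIC))
```

```text
t 11.65 tcp [0.5549 0.1833 0.031 ] press [ 98.6 172.4] F [-1.2  0.6  0.5] gap 0.0212 q [ 0.18  0.46 -0.25  0.86  0.    1.73]
toolx [-0.  0. -1.] tooly [ 1.     0.019 -0.   ] toolz [ 0.019 -1.    -0.   ] y ang rel press x -0.06
offset cm [ 0.2  -0.14  0.03]
offset cm [  0.2  -10.29   0.14]
```

View pics/side6.png

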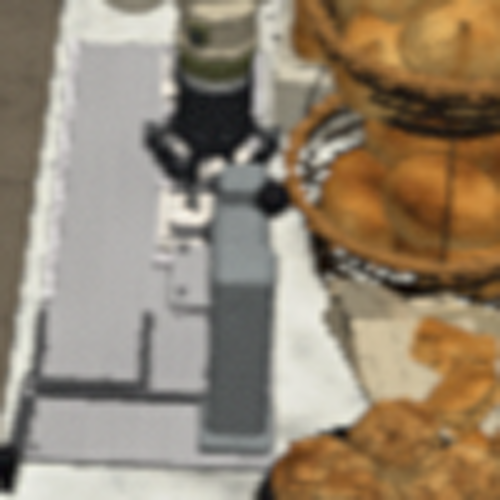

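Call:
servo_tool(increments=[{"offset": [0.3,-0.5,0.05],"yaw": 0},{"offset": [0.3,-1.5,0.05],"yaw": 0},{"offset": [0.3,-3,0.05],"yaw": 0},{"offset": [0.3,-4.7,0.05],"yaw": 0},{"offset": [0.3,-6.4,0.05],"yaw": 0},{"offset": [0.3,-8,0.1],"yaw": 0},{"offset": [0.3,-9.2,0.1],"yaw": 0},{"offset": [0.3,-9.8,0.1],"yaw": 0}])

```text
clock: 12.55
tcp_pos: [0.4563, 0.1805, 0.0288]
orientation: [0.505, 0.496, 0.505, -0.495]
wrist_force: [1.4, 0.8, -1.5]
finger_gap: 0.0212
```

Run:
```python
from h import *
O=np.array([.4555,.008])
st(); off([*w(0.0,.172,O),.029])
for n,c in(("side",(130,230,240,340)),("top",(140,225,150,270))):
    im,d=env.read_camera(n); y0,y1,x0,x1=c
    cv2.imwrite(f"pics/{n}7.png",cv2.resize(im[y0:y1,x0:x1,::-1],None,fx=5,fy=5,interpolation=cv2.INTER_CUBIC))
```

```text
t 12.55 tcp [0.4563 0.1805 0.0288] press [  0.  171.5] F [ 1.4  0.8 -1.5] gap 0.0212 q [ 0.21  0.31 -0.49  0.76 -0.    1.76]
toolx [ 0.001  0.    -1.   ] tooly [1.    0.019 0.001] toolz [ 0.019 -1.    -0.   ] y ang rel press x -0.05
offset cm [-0.02 -0.43  0.05]
```

View pics/side7.png

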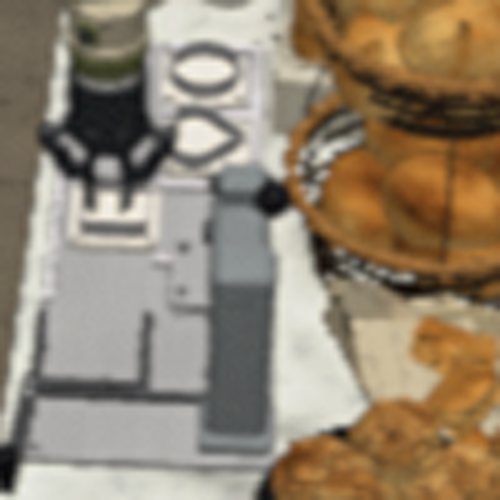

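View pics/top7.png

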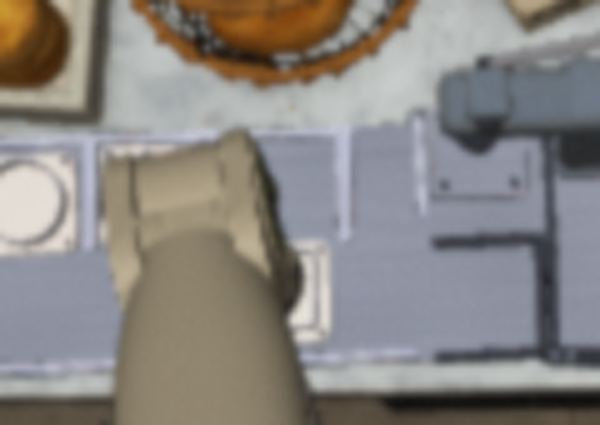

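Call:
servo_tool(increments=[{"offset": [0,-0.1,0],"yaw": 0},{"offset": [0,-0.2,0],"yaw": 0},{"offset": [0,-0.3,0],"yaw": 0},{"offset": [0,-0.4,0],"yaw": 0},{"offset": [0,-0.5,0],"yaw": 0},{"offset": [0,-0.5,0],"yaw": 0},{"offset": [0,-0.5,0],"yaw": 0},{"offset": [0,-0.5,0],"yaw": 0}])

```text
clock: 13.45
tcp_pos: [0.4521, 0.1804, 0.0283]
orientation: [0.505, 0.495, 0.505, -0.495]
wrist_force: [2.0, -0.6, -0.8]
finger_gap: 0.0217
```

Run:
```python
from h import *
st()
```

```text
t 13.45 tcp [0.4521 0.1804 0.0283] press [ -4.1 171.5] F [ 2.  -0.6 -0.8] gap 0.0217 q [ 0.21  0.31 -0.5   0.76  0.    1.77]
toolx [ 0.  0. -1.] tooly [1.    0.019 0.   ] toolz [ 0.019 -1.    -0.   ] y ang rel press x -0.07
```

Call:
servo_tool(increments=[{"offset": [0,-0.1,0],"yaw": 0},{"offset": [0,-0.2,0],"yaw": 0},{"offset": [0,-0.3,0],"yaw": 0},{"offset": [0,-0.4,0],"yaw": 0},{"offset": [0,-0.5,0],"yaw": 0},{"offset": [0,-0.5,0],"yaw": 0},{"offset": [0,-0.5,0],"yaw": 0},{"offset": [0,-0.5,0],"yaw": 0}])

```text
clock: 14.25
tcp_pos: [0.4468, 0.1803, 0.0283]
orientation: [0.505, 0.495, 0.505, -0.495]
wrist_force: [1.2, -0.6, 0.1]
finger_gap: 0.0212
```

Run:
```python
from h import *
st()
```

```text
t 14.25 tcp [0.4468 0.1803 0.0283] press [ -9.5 171.5] F [ 1.2 -0.6  0.1] gap 0.0212 q [ 0.22  0.3  -0.51  0.76  0.    1.77]
toolx [-0.  0. -1.] tooly [ 1.     0.019 -0.   ] toolz [ 0.019 -1.    -0.   ] y ang rel press x -0.06
```

Call:
servo_tool(increments=[{"offset": [0,-0.1,0],"yaw": 0},{"offset": [0,-0.2,0],"yaw": 0},{"offset": [0,-0.3,0],"yaw": 0},{"offset": [0,-0.4,0],"yaw": 0},{"offset": [0,-0.5,0],"yaw": 0},{"offset": [0,-0.5,0],"yaw": 0},{"offset": [0,-0.5,0],"yaw": 0},{"offset": [0,-0.5,0],"yaw": 0}])

```text
clock: 15.05
tcp_pos: [0.4442, 0.1802, 0.0289]
orientation: [0.506, 0.496, 0.504, -0.494]
wrist_force: [5.7, -0.4, -1.8]
finger_gap: 0.0214
```

Run:
```python
from h import *
st()
for n,c in(("side",(150,220,240,320)),):
    im,d=env.read_camera(n); y0,y1,x0,x1=c
    cv2.imwrite(f"pics/{n}8.png",cv2.resize(im[y0:y1,x0:x1,::-1],None,fx=8,fy=8,interpolation=cv2.INTER_CUBIC))
```

```text
t 15.05 tcp [0.4442 0.1802 0.0289] press [-12.1 171.5] F [ 5.7 -0.4 -1.8] gap 0.0214 q [ 0.22  0.29 -0.52  0.75 -0.    1.77]
toolx [ 0.004  0.    -1.   ] tooly [1.    0.019 0.004] toolz [ 0.019 -1.     0.   ] y ang rel press x -0.09
```

View pics/side8.png

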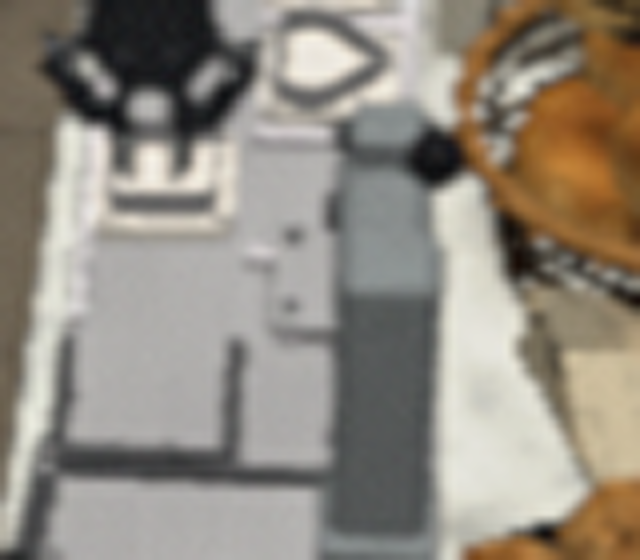

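Call:
servo_tool(increments=[{"offset": [0,0.1,0.8],"yaw": 0},{"offset": [0,0.1,1.6],"yaw": 0},{"offset": [0,0.1,2.4],"yaw": 0},{"offset": [0,0.1,3.6],"yaw": 0},{"offset": [0,0.1,5],"yaw": 0},{"offset": [0,0.1,6.5],"yaw": 0},{"offset": [0,0.1,7.6],"yaw": 0},{"offset": [0,0.1,8],"yaw": 0}])

```text
clock: 15.9
tcp_pos: [0.4472, 0.1013, 0.0295]
orientation: [0.505, 0.498, 0.504, -0.493]
wrist_force: [4.5, 9.0, 5.1]
finger_gap: 0.0215
```

Run:
```python
from h import *
st()
for n,c in(("side",(150,220,240,320)),):
    im,d=env.read_camera(n); y0,y1,x0,x1=c
    cv2.imwrite(f"pics/{n}9.png",cv2.resize(im[y0:y1,x0:x1,::-1],None,fx=8,fy=8,interpolation=cv2.INTER_CUBIC))
```

```text
t 15.9 tcp [0.4472 0.1013 0.0295] press [-10.6  92.6] F [4.5 9.  5.1] gap 0.0215 q [ 0.04  0.26 -0.57  0.74  0.    1.6 ]
toolx [ 0.005  0.005 -1.   ] tooly [1.    0.019 0.005] toolz [ 0.019 -1.    -0.005] y ang rel press x -0.08
```

View pics/side9.png

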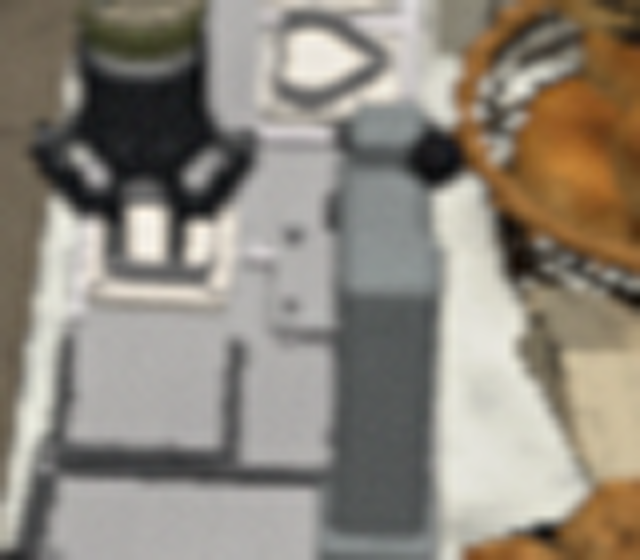

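Call:
servo_tool(increments=[{"offset": [0,0,0.8],"yaw": 0},{"offset": [0,0,1.6],"yaw": 0},{"offset": [0,0,2.4],"yaw": 0},{"offset": [0,0,3.2],"yaw": 0},{"offset": [0,0,4],"yaw": 0},{"offset": [0,0,4.8],"yaw": 0},{"offset": [0,0,5.4],"yaw": 0},{"offset": [0,0,5.4],"yaw": 0}])

```text
clock: 16.75
tcp_pos: [0.4474, 0.0493, 0.0306]
orientation: [0.504, 0.498, 0.506, -0.492]
wrist_force: [0.5, 12.9, 17.1]
finger_gap: 0.0213
```

Run:
```python
from h import *
st()
for n,c in(("side",(150,220,240,320)),):
    im,d=env.read_camera(n); y0,y1,x0,x1=c
    cv2.imwrite(f"pics/{n}10.png",cv2.resize(im[y0:y1,x0:x1,::-1],None,fx=8,fy=8,interpolation=cv2.INTER_CUBIC))
```

```text
t 16.75 tcp [0.4474 0.0493 0.0306] press [-11.5  40.6] F [ 0.5 12.9 17.1] gap 0.0213 q [-0.07  0.24 -0.59  0.73  0.01  1.48]
toolx [ 0.005  0.008 -1.   ] tooly [1.    0.02  0.005] toolz [ 0.02  -1.    -0.008] y ang rel press x 0.02
```

View pics/side10.png

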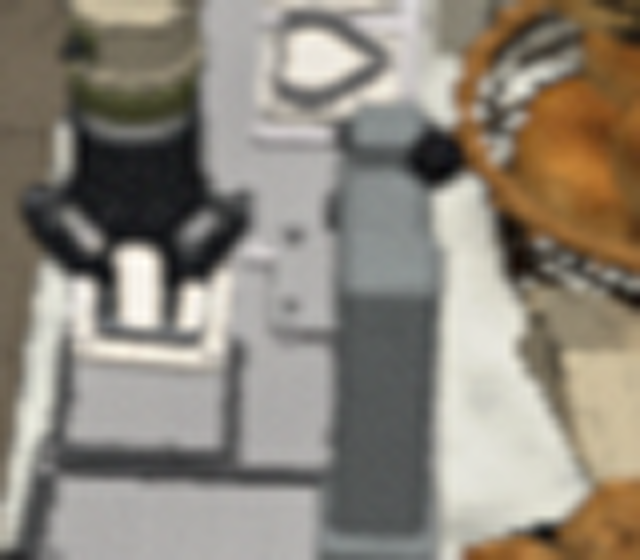

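Call:
servo_tool(increments=[{"offset": [-0.1,0,-0.1],"yaw": 0},{"offset": [-0.2,0,-0.2],"yaw": 0},{"offset": [-0.3,0,-0.2],"yaw": 0},{"offset": [-0.3,0,-0.2],"yaw": 0},{"offset": [-0.3,0,-0.2],"yaw": 0},{"offset": [-0.3,0,-0.2],"yaw": 0},{"offset": [-0.3,0,-0.2],"yaw": 0},{"offset": [-0.3,0,-0.2],"yaw": 0}])

```text
clock: 17.6
tcp_pos: [0.4463, 0.0488, 0.0314]
orientation: [0.505, 0.496, 0.505, -0.494]
wrist_force: [4.9, 4.0, -2.0]
finger_gap: 0.0218
```

Run:
```python
from h import *
st()
```

```text
t 17.6 tcp [0.4463 0.0488 0.0314] press [-12.6  40.1] F [ 4.9  4.  -2. ] gap 0.0218 q [-0.07  0.24 -0.59  0.74  0.    1.48]
toolx [ 0.001  0.002 -1.   ] tooly [1.    0.019 0.001] toolz [ 0.019 -1.    -0.002] y ang rel press x -0.05
```

Call:
servo_tool(increments=[{"offset": [0,0.05,0.6],"yaw": 0},{"offset": [0,0.05,1.2],"yaw": 0},{"offset": [0,0.05,1.8],"yaw": 0},{"offset": [0,0.05,2.4],"yaw": 0},{"offset": [0,0.05,3],"yaw": 0},{"offset": [0,0.05,3.6],"yaw": 0},{"offset": [0,0.05,4],"yaw": 0},{"offset": [0,0.05,4],"yaw": 0}])

```text
clock: 18.4
tcp_pos: [0.447, 0.008, 0.0311]
orientation: [0.505, 0.496, 0.505, -0.495]
wrist_force: [5.0, 0.2, -3.5]
finger_gap: 0.0212
```

Run:
```python
from h import *
st()
for n,c in(("side",(150,220,240,320)),):
    im,d=env.read_camera(n); y0,y1,x0,x1=c
    cv2.imwrite(f"pics/{n}11.png",cv2.resize(im[y0:y1,x0:x1,::-1],None,fx=8,fy=8,interpolation=cv2.INTER_CUBIC))
```

```text
t 18.4 tcp [0.447  0.008  0.0311] press [-12.7  -0.8] F [ 5.   0.2 -3.5] gap 0.0212 q [-0.16  0.24 -0.59  0.74  0.    1.39]
toolx [ 0.  0. -1.] tooly [1.    0.018 0.   ] toolz [ 0.018 -1.    -0.   ] y ang rel press x -0.1
```

View pics/side11.png

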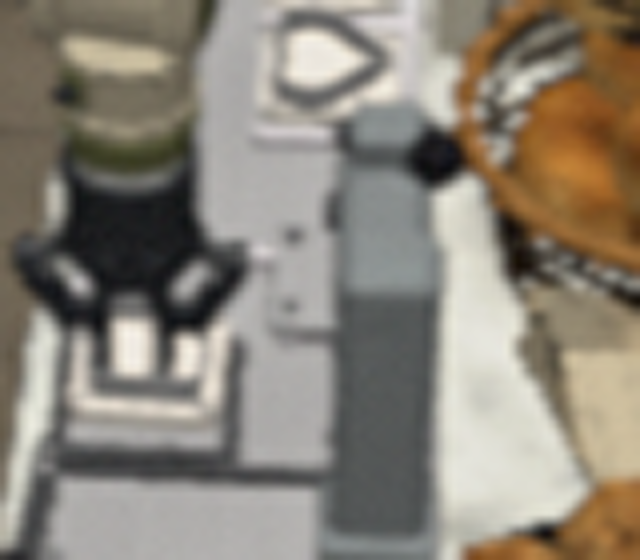

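Call:
servo_tool(increments=[{"offset": [0,0.05,0.4],"yaw": 0},{"offset": [0,0.05,0.8],"yaw": 0},{"offset": [0,0.1,1.2],"yaw": 0},{"offset": [0,0.1,1.5],"yaw": 0},{"offset": [0,0.1,1.8],"yaw": 0},{"offset": [0,0.1,2],"yaw": 0},{"offset": [0,0.1,2],"yaw": 0},{"offset": [0,0.1,2],"yaw": 0}])

```text
clock: 19.25
tcp_pos: [0.4477, -0.0119, 0.0312]
orientation: [0.505, 0.495, 0.505, -0.496]
wrist_force: [1.9, 0.4, -3.6]
finger_gap: 0.0215
```

Call:
servo_tool(increments=[{"offset": [0,0,0.1],"yaw": 0},{"offset": [0,0,0.2],"yaw": 0},{"offset": [0,0,0.3],"yaw": 0},{"offset": [0,0,0.4],"yaw": 0},{"offset": [0,0,0.5],"yaw": 0},{"offset": [0,0,0.5],"yaw": 0},{"offset": [0,0,0.5],"yaw": 0},{"offset": [0,0,0.5],"yaw": 0}])

```text
clock: 20.05
tcp_pos: [0.4476, -0.0144, 0.0313]
orientation: [0.504, 0.496, 0.507, -0.494]
wrist_force: [1.7, 11.8, 0.6]
finger_gap: 0.0215
```

Run:
```python
from h import *
st()
for n,c in(("side",(150,220,240,320)),):
    im,d=env.read_camera(n); y0,y1,x0,x1=c
    cv2.imwrite(f"pics/{n}12.png",cv2.resize(im[y0:y1,x0:x1,::-1],None,fx=8,fy=8,interpolation=cv2.INTER_CUBIC))
```

```text
t 20.05 tcp [ 0.4476 -0.0144  0.0313] press [-12.5 -23.1] F [ 1.7 11.8  0.6] gap 0.0215 q [-0.22  0.24 -0.59  0.74  0.01  1.33]
toolx [-0.     0.005 -1.   ] tooly [ 1.     0.021 -0.   ] toolz [ 0.021 -1.    -0.005] y ang rel press x 0.03
```

View pics/side12.png

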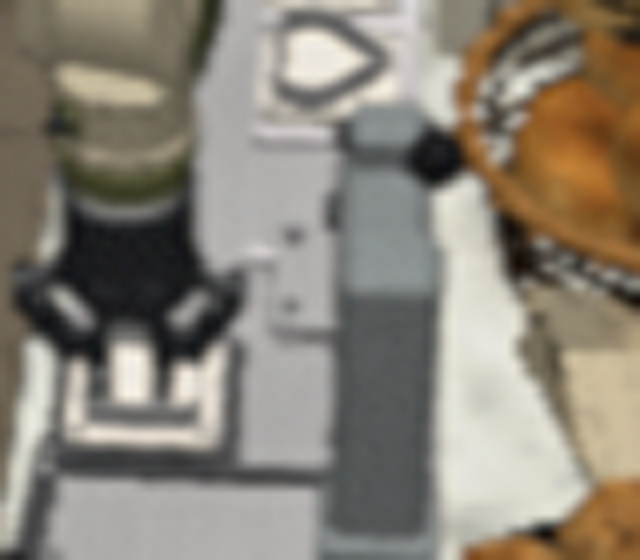

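Call:
servo_tool(increments=[{"offset": [0,0,0.1],"yaw": 0},{"offset": [0,0,0.2],"yaw": 0},{"offset": [0,0,0.2],"yaw": 0},{"offset": [0,0,0.2],"yaw": 0},{"offset": [0,0.2,0.1],"yaw": 0},{"offset": [0,0.5,-0.1],"yaw": 0},{"offset": [0,0.7,-0.6],"yaw": 0},{"offset": [0,0.7,-1],"yaw": 0}])

```text
clock: 20.9
tcp_pos: [0.4552, -0.0069, 0.0314]
orientation: [0.505, 0.495, 0.504, -0.496]
wrist_force: [-0.4, -0.2, -0.3]
finger_gap: 0.021
```

Call:
servo_tool(increments=[{"offset": [0,0,0],"yaw": 0},{"offset": [-0.5,0,0],"yaw": 0},{"offset": [-1.5,0,0],"yaw": 0},{"offset": [-3,0,0],"yaw": 0},{"offset": [-5,0,0],"yaw": 0},{"offset": [-8,0,0],"yaw": 0},{"offset": [-11,0,0],"yaw": 0},{"offset": [-13,0,0],"yaw": 0}])

```text
clock: 21.7
tcp_pos: [0.4559, -0.0071, 0.1644]
orientation: [0.506, 0.496, 0.504, -0.495]
wrist_force: [0.9, 0.2, 0.3]
finger_gap: 0.0214
```

Run:
```python
from h import *
st();off([.396,-.168,.15])
for n,c in(("side",(140,240,235,335)),):
    im,d=env.read_camera(n); y0,y1,x0,x1=c
    cv2.imwrite(f"pics/{n}13.png",cv2.resize(im[y0:y1,x0:x1,::-1],None,fx=6,fy=6,interpolation=cv2.INTER_CUBIC))
```

```text
t 21.7 tcp [ 0.4559 -0.0071  0.1644] press [ -4.2 -16. ] F [0.9 0.2 0.3] gap 0.0214 q [-0.19  0.12 -0.37  1.08 -0.    1.36]
toolx [ 0.003 -0.001 -1.   ] tooly [1.    0.019 0.003] toolz [ 0.019 -1.     0.001] y ang rel press x -0.08
offset cm [ 1.43 -6.29 15.98]
```

View pics/side13.png

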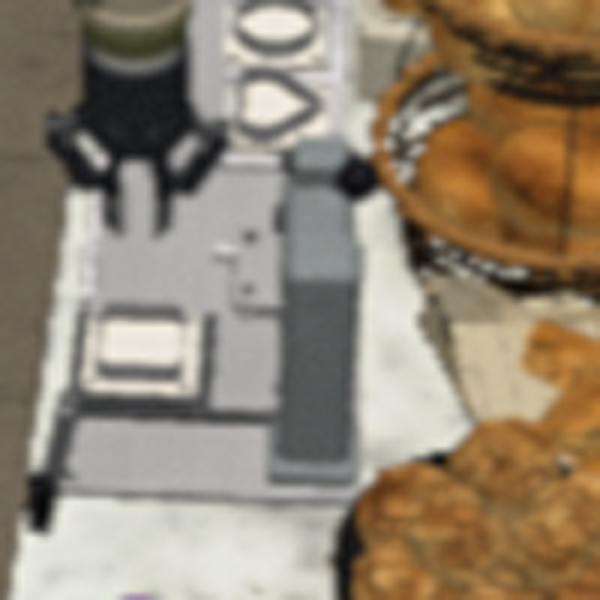

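Call:
servo_tool(increments=[{"offset": [0,-1.2,3],"yaw": 0},{"offset": [0,-2.4,6],"yaw": 0},{"offset": [0,-3.6,9],"yaw": 0},{"offset": [0,-4.8,12],"yaw": 0},{"offset": [0.5,-6,15],"yaw": 0},{"offset": [1,-6.3,16],"yaw": 0},{"offset": [1.4,-6.3,16],"yaw": 0},{"offset": [1.4,-6.3,16],"yaw": 0}], claw=1)

```text
clock: 22.55
tcp_pos: [0.3947, -0.1671, 0.1468]
orientation: [0.504, 0.495, 0.505, -0.495]
wrist_force: [-0.9, -0.5, 1.4]
finger_gap: 0.0852
```

Run:
```python
from h import *
st();off([.3967,-.1675,.039])
```

```text
t 22.55 tcp [ 0.3947 -0.1671  0.1468] press [ -68.5 -174.7] F [-0.9 -0.5  1.4] gap 0.0852 q [-0.59  0.08 -0.46  1.03  0.    0.96]
toolx [-0.001  0.001 -1.   ] tooly [ 1.     0.019 -0.001] toolz [ 0.019 -1.    -0.001] y ang rel press x -0.09
offset cm [10.78  0.21  0.06]
```

Call:
servo_tool(increments=[{"offset": [2,0.2,0],"yaw": 0},{"offset": [4,0.2,0],"yaw": 0},{"offset": [6,0.2,0],"yaw": 0},{"offset": [8,0.2,0],"yaw": 0},{"offset": [9.5,0.2,0],"yaw": 0},{"offset": [10.5,0.2,0],"yaw": 0},{"offset": [10.7,0.2,0],"yaw": 0},{"offset": [10.7,0.2,0],"yaw": 0}])

```text
clock: 23.35
tcp_pos: [0.3973, -0.1672, 0.0404]
orientation: [0.505, 0.495, 0.505, -0.495]
wrist_force: [0.4, 1.2, 0.2]
finger_gap: 0.0852
```

Call:
servo_tool(increments=[{"offset": [0,0,0],"yaw": 0},{"offset": [0,0,0],"yaw": 0},{"offset": [0,0,0],"yaw": 0},{"offset": [0,0,0],"yaw": 0},{"offset": [0,0,0],"yaw": 0},{"offset": [0,0,0],"yaw": 0},{"offset": [0,0,0],"yaw": 0},{"offset": [0,0,0],"yaw": 0}], claw=0, force=40)

```text
clock: 24.15
tcp_pos: [0.3976, -0.168, 0.0408]
orientation: [0.505, 0.495, 0.504, -0.495]
wrist_force: [0.5, 0.4, 5.8]
finger_gap: 0.0206
```

Run:
```python
from h import *
st();off([*w(.046,-.175,np.array([.4555,.0075])),.039])
```

```text
t 24.15 tcp [ 0.3976 -0.168   0.0408] press [ -65.7 -175.7] F [0.5 0.4 5.8] gap 0.0206 q [-0.59  0.2  -0.62  0.75  0.    0.97]
toolx [ 0.001 -0.    -1.   ] tooly [1.    0.019 0.001] toolz [ 0.019 -1.     0.   ] y ang rel press x -0.07
offset cm [ 0.19 10.74  0.06]
```

Call:
servo_tool(increments=[{"offset": [0,0.4,0],"yaw": 0},{"offset": [0,1.2,0],"yaw": 0},{"offset": [0,2,0],"yaw": 0},{"offset": [0,2.8,0],"yaw": 0},{"offset": [0,3.6,0],"yaw": 0},{"offset": [0,4.4,0],"yaw": 0},{"offset": [0,5,0],"yaw": 0},{"offset": [0,5.2,0],"yaw": 0}])

```text
clock: 24.95
tcp_pos: [0.4486, -0.1669, 0.0408]
orientation: [0.504, 0.495, 0.505, -0.496]
wrist_force: [-6.1, 0.8, 11.7]
finger_gap: 0.0206
```

Run:
```python
from h import *
st()
for n,c in(("top",(140,225,200,300)),):
    im,d=env.read_camera(n); y0,y1,x0,x1=c
    cv2.imwrite(f"pics/{n}14.png",cv2.resize(im[y0:y1,x0:x1,::-1],None,fx=6,fy=6,interpolation=cv2.INTER_CUBIC))
```

```text
t 24.95 tcp [ 0.4486 -0.1669  0.0408] press [ -14.6 -175.7] F [-6.1  0.8 11.7] gap 0.0206 q [-0.52  0.28 -0.5   0.79 -0.    1.03]
toolx [-0.002 -0.001 -1.   ] tooly [ 1.     0.019 -0.002] toolz [ 0.019 -1.     0.001] y ang rel press x -0.07
```

View pics/top14.png

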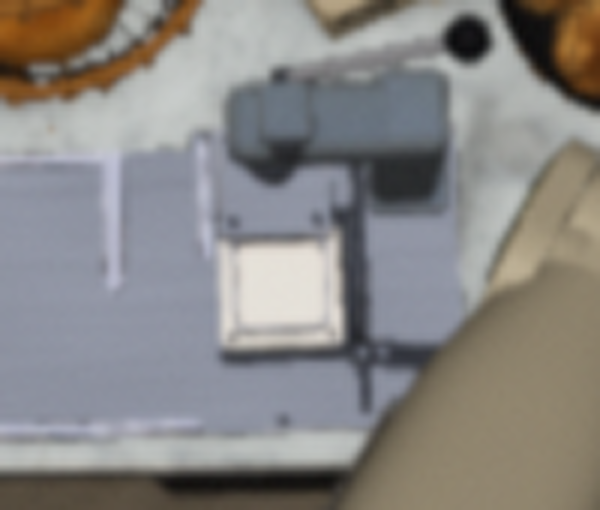

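Call:
servo_tool(increments=[{"offset": [0,0.4,0],"yaw": 0},{"offset": [0,1.1,0],"yaw": 0},{"offset": [0,1.8,0],"yaw": 0},{"offset": [0,2.5,0],"yaw": 0},{"offset": [0,3.2,0],"yaw": 0},{"offset": [0,3.9,0],"yaw": 0},{"offset": [0,4.6,0],"yaw": 0},{"offset": [0,5,0],"yaw": 0}])

```text
clock: 25.8
tcp_pos: [0.4985, -0.1659, 0.0408]
orientation: [0.504, 0.495, 0.505, -0.496]
wrist_force: [-4.8, 0.6, 9.3]
finger_gap: 0.0208
```

Call:
servo_tool(increments=[{"offset": [0,0.1,0],"yaw": 0},{"offset": [0,0.2,0],"yaw": 0},{"offset": [0,0.3,0],"yaw": 0},{"offset": [0,0.4,0],"yaw": 0},{"offset": [0,0.5,0],"yaw": 0},{"offset": [0,0.6,0],"yaw": 0},{"offset": [0,0.6,0],"yaw": 0},{"offset": [0,0.6,0],"yaw": 0}])

```text
clock: 26.6
tcp_pos: [0.5041, -0.1658, 0.0408]
orientation: [0.504, 0.495, 0.505, -0.496]
wrist_force: [-5.0, 0.6, 8.8]
finger_gap: 0.0205
```

Run:
```python
from h import *
st()
```

```text
t 26.6 tcp [ 0.5041 -0.1658  0.0408] press [  40.9 -175.7] F [-5.   0.6  8.8] gap 0.0205 q [-0.47  0.37 -0.38  0.83 -0.    1.08]
toolx [-0.002 -0.    -1.   ] tooly [ 1.     0.019 -0.002] toolz [ 0.019 -1.     0.   ] y ang rel press x -0.08
```

Call:
servo_tool(increments=[{"offset": [0,0.1,0],"yaw": 0},{"offset": [0,0.2,0],"yaw": 0},{"offset": [0,0.3,0],"yaw": 0},{"offset": [0,0.4,0],"yaw": 0},{"offset": [0,0.5,0],"yaw": 0},{"offset": [0,0.5,0],"yaw": 0},{"offset": [0,0.5,0],"yaw": 0},{"offset": [0,0.5,0],"yaw": 0}])

```text
clock: 27.4
tcp_pos: [0.5048, -0.1658, 0.0407]
orientation: [0.502, 0.493, 0.506, -0.498]
wrist_force: [-16.8, -1.2, 18.6]
finger_gap: 0.0205
```

Run:
```python
from h import *
st()
for n,c in(("top",(140,225,200,300)),("side",(130,230,240,340))):
    im,d=env.read_camera(n); y0,y1,x0,x1=c
    cv2.imwrite(f"pics/{n}15.png",cv2.resize(im[y0:y1,x0:x1,::-1],None,fx=6,fy=6,interpolation=cv2.INTER_CUBIC))
```

```text
t 27.4 tcp [ 0.5048 -0.1658  0.0407] press [  41.6 -175.7] F [-16.8  -1.2  18.6] gap 0.0205 q [-0.47  0.37 -0.37  0.84 -0.01  1.09]
toolx [-0.009 -0.001 -1.   ] tooly [ 1.     0.017 -0.01 ] toolz [ 0.017 -1.     0.001] y ang rel press x -0.15
```

View pics/top15.png

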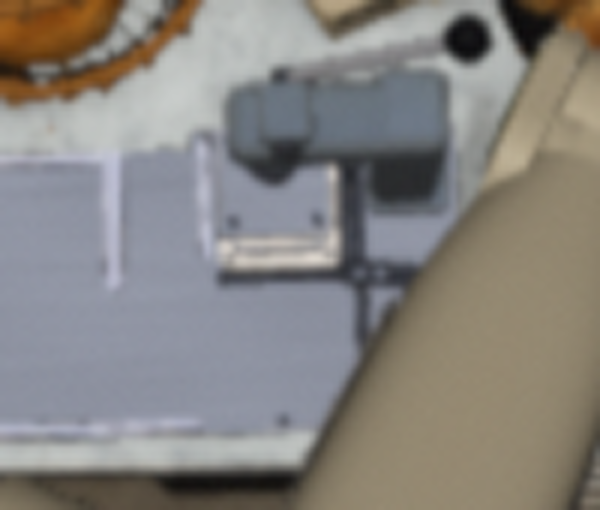

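Call:
servo_tool(increments=[{"offset": [0,-0.2,0],"yaw": 0},{"offset": [0,-0.3,0],"yaw": 0},{"offset": [0,-0.3,0],"yaw": 0},{"offset": [0,-0.3,0],"yaw": 0},{"offset": [0,-0.3,0],"yaw": 0},{"offset": [0,-0.3,0],"yaw": 0},{"offset": [0,-0.3,0],"yaw": 0},{"offset": [0,-0.3,0],"yaw": 0}])

```text
clock: 28.3
tcp_pos: [0.5047, -0.1658, 0.0408]
orientation: [0.504, 0.494, 0.505, -0.497]
wrist_force: [-8.6, -0.6, 11.2]
finger_gap: 0.0205
```

Call:
servo_tool(increments=[{"offset": [0,0,0],"yaw": 0},{"offset": [0,0,0],"yaw": 0},{"offset": [0,0,0],"yaw": 0},{"offset": [0,0,0],"yaw": 0},{"offset": [0,0,0],"yaw": 0},{"offset": [0,0,0],"yaw": 0},{"offset": [0,0,0],"yaw": 0},{"offset": [0,0,0],"yaw": 0}], claw=1)

```text
clock: 29.1
tcp_pos: [0.5071, -0.1656, 0.0402]
orientation: [0.505, 0.495, 0.505, -0.495]
wrist_force: [0.1, -0.3, 0.5]
finger_gap: 0.0851
```

Call:
servo_tool(increments=[{"offset": [-2,0,0],"yaw": 0},{"offset": [-5,0,0],"yaw": 0},{"offset": [-9,0,0],"yaw": 0},{"offset": [-12,0,0],"yaw": 0},{"offset": [-14,-3,0],"yaw": 0},{"offset": [-14,-6,0],"yaw": 0},{"offset": [-14,-9,0],"yaw": 0},{"offset": [-14,-10,0],"yaw": 0}])

```text
clock: 29.9
tcp_pos: [0.4047, -0.167, 0.1804]
orientation: [0.504, 0.495, 0.505, -0.496]
wrist_force: [-0.0, 0.1, 0.4]
finger_gap: 0.0853
```

Run:
```python
from h import *
st()
for n,c in(("top",(140,225,130,300)),("side",(130,240,230,340))):
    im,d=env.read_camera(n); y0,y1,x0,x1=c
    cv2.imwrite(f"pics/{n}16.png",cv2.resize(im[y0:y1,x0:x1,::-1],None,fx=4.7,fy=4.7,interpolation=cv2.INTER_CUBIC))
```

```text
t 29.9 tcp [ 0.4047 -0.167   0.1804] press [ -58.5 -174.8] F [-0.   0.1  0.4] gap 0.0853 q [-0.57  0.07 -0.38  1.12 -0.    0.98]
toolx [-0.001  0.    -1.   ] tooly [ 1.     0.018 -0.001] toolz [ 0.018 -1.    -0.   ] y ang rel press x -0.11
```

View pics/top16.png

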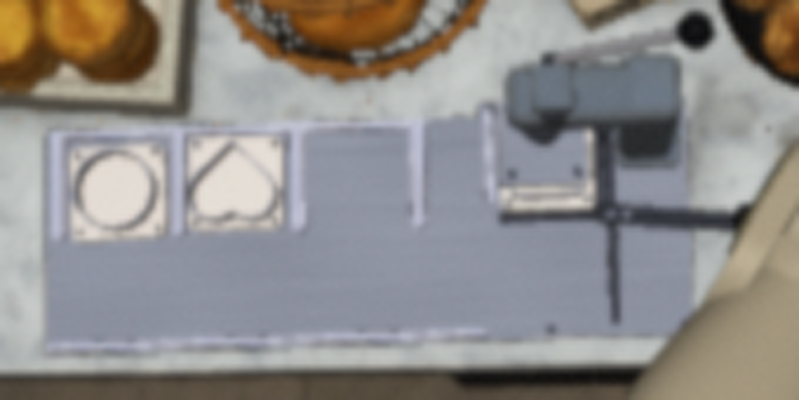

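View pics/side16.png

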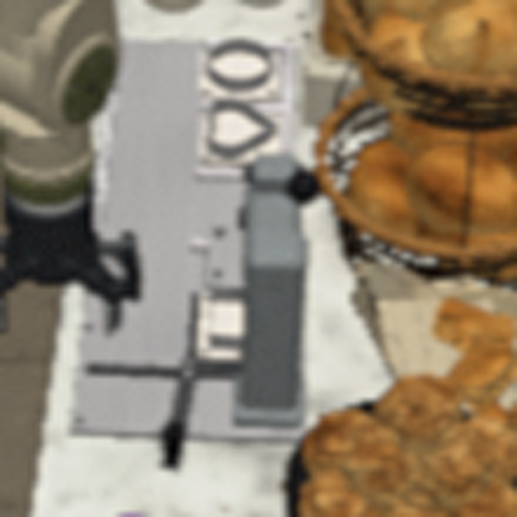

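```bash
python3 -c "
from workcell import env
print(env.hand_in())"
```

```text
the job is handed in; nothing more can be done
None
```

The press is loaded with the square die, because the sample on the order pad is the square biscuit. The job is handed in with about 30 s of the 72 s used.

**What I did**
- I drew the carriage out by its knob until it met its stop, at about 20 N.
- I drew the square die out of bay 1 to the fence with the fingertips inside its ring. I then slid it right until it touched the carriage's right bar, at about 12 N.
- I pushed the carriage home until it stopped, at about 17 N, then let go and moved clear.

**What the last checks showed**
- **Travel:** the knob moved from x 0.3967 to 0.5048 m, about 108 mm, which matches the full stroke.
- **Final pictures:** the square die is under the head with its frame closed up. The round and heart dies are still in their bays, and the gripper is clear with the wrist force near zero. I did not take a fresh picture of the biscuits and bystanders at the end, but the arm never went near them.

**What disagreed**
- **Press position:** my first camera estimate of where the press stands was about 4 mm off in x compared with the stop. I worked from the contact forces after that.
- **Upward force:** while the die was sliding along, the tool saw about 17 N upward. It went away when I raised the tool 3 mm. I did not find the cause.

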